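# Fit a rover wheel on its stub axle and lock it with the fork keeper

### The job

Fit the loose wheel to the bare upright axle of the rover side frame, built up like the finished wheel at the frame's other end: lower on the flanged bush first, flange down, then the wheel over it with its hub boss up, then the thick flat washer, each all the way down and none of them dropped. Then lock the stack by sliding the fork keeper sideways into the gap between the washer and the axle's head until the slot is fully home round the neck, and let it lie flat on the washer. Leave the other things on the bench where they are.

Things in the scene. Friction and masses are not known exactly. Their poses are not given: they have to be found in the camera images.
- axle_seat (a point): centre of the flat seat (56 mm diameter) at the foot of the bare steel axle, 60 mm above the bench; z up along the axle. Axle 26 mm in diameter to 70 mm above the seat (edge bevelled), then a 15 mm neck to 83 mm, then a 26 mm head to 94 mm whose top 5 mm taper to 16 mm. Fully home, the bush fills 0 to 62 mm above the seat, the wheel hub 6 to 60 (on the flange), the washer 62 to 70; 13 mm stay free below the head
- axle_tip (a point): centre of the top of the bare axle's head, 94 mm above the seat. The bores pass over the head, which at last stands 32 mm above the bush's top and 34 mm above the wheel hub: grip these two near their tops, so that the gripper's palm stays clear of it
- frame: rover side frame, fixed: an aluminium rail 80 mm wide, 500 mm long and 40 mm high lying on the bench. Origin under the bare axle at bench height, z up; its own -y runs along the rail to the finished wheel, the example to follow, 320 mm away (fixed, 160 mm in diameter, reaching 180 mm above the bench). The rail ends 90 mm beyond each axle
- bush_grip (a point): loose brass flanged bush, a tube standing on its flange: point on its axis 44 mm above the underside, the middle of the stretch to grip; z up. 62 mm tall, 40 mm outside diameter (top 10 mm taper to 35 mm), 29 mm bore, flange at the foot 58 mm in diameter and 6 mm thick
- wheel_boss (a point): loose wheel lying flat, boss up: point on its axis 42 mm above the underside, 12 mm below the boss's top; z up. Black tyre 160 mm in diameter, 38 mm wide; aluminium hub 56 mm in diameter, 54 mm tall, 45 mm bore (slides over the bush), level with the tyre underneath. Grip the boss from above: round it the disc lies 21 mm above the underside, free to the rim at 56 mm radius
- washer_mid (a point): centre of the loose thick steel washer lying flat: 56 mm outside diameter, 8 mm thick, 29 mm bore; z is its axis
- keeper_eye (a point): centre of the slot of the loose fork keeper (where the neck sits), half-way through its 8 mm plate, 4 mm above its underside. Flat steel fork 58 mm wide, lying flat; slot 19 mm wide, open towards the keeper's own +x (prong tips 30 mm from this point, mouth flared), closed 9.5 mm behind this point; z up
- keeper_grip (a point): centre of the keeper's upright black handle block, 39 mm behind the slot centre (towards the keeper's -x) and 21 mm above keeper_eye: 22 mm along the keeper's x, 24 mm wide along its y, 50 mm tall from the underside up; axes as the keeper's. Grip it from above across its 24 mm width
- propeller: black two-bladed propeller, 250 mm long, lying flat. Bystander; origin at its underside (tools: mid-length)
- jar: clear screw-lid jar, 60 mm diameter, 70 mm tall. Bystander; origin at its underside (tools: mid-length)
- motor: small brushless motor, 60 mm diameter, 52 mm tall with its thin shaft up. Bystander; origin at its underside (tools: mid-length)
- battery: grey battery block 115 x 42 x 36 mm. Bystander; origin at its underside (tools: mid-length)
- bearing: spare ball bearing, ring of 47 mm outside diameter, 14 mm thick, 20 mm bore (too small for the axle); not part of the job. Bystander; origin at its underside (tools: mid-length)
- screwdriver: black-handled screwdriver, 170 mm long. Bystander; origin at its underside (tools: mid-length)
- wrench: spanner, 180 mm long. Bystander; origin at its underside (tools: mid-length)
Not all that is in view belongs to the job. There is more than one size of the part that bears bush_grip; the job needs the largest. What is shaped like the part that bears washer_mid but green is not meant.

How it is judged:
By the outcome, as a careful person would: the job done as asked, in the order asked, and still so for the second after the job is handed in, with the robot touching nothing.
It also fails if it takes over 72 s, if anything falls off the work surface, if the arm or the gripper's body presses on something with over 40 N, if the wrist force passes 120 N, or if a joint passes its speed limit or range.

### The arm

A 6-joint arm with a two-finger parallel gripper is mounted at the origin on the work surface. World frame = base frame: x ahead of the robot, y to its left, z up, the work surface at z = 0. Lengths are in m, angles in degrees, forces in N, time in s.
With the tool pointing down it reaches from about 0.25 to 0.725 m from the base axis. Payload 9.7 kg.
Tool frame: the origin (TCP) lies at the very end of the fingers, on their centre line; the grasp point (between the pads) lies 19 mm behind it; z points along the fingers, y is the line along which they close (so a half turn about z gives the same grasp; the last joint's range is limited). The gripper opens to 85 mm and grips with 20 to 120 N. Pads are 22 mm wide; open, the fingers measure 114 mm over their backs; the gripper's body (76 mm by 85 mm) begins 54 mm behind the grasp point. The pads swing forward as they close: fully open they stand 13 mm farther back than shut.
Start: joints at [-70.818, 4.979, 10.078, 95.1, 0, 90], TCP at [0.181, -0.519, 0.231] pointing down, gripper open.
Joint ranges: [-179.16, 179.16], [-48.56, 103.87], [-65.8, 70.77], [-126.05, 130.52], [-82.76, 87.17], [-180, 180]. Speed limits (degrees/s): [127.2, 127.2, 147.25, 180, 180, 180].

### API

Orientations are given as [roll, pitch, yaw] about the fixed x, y, z axes, in that order (R = Rz(yaw) Ry(pitch) Rx(roll)).
In Python, from workcell import telemetry, optics, workorder gives the robot as it stands.
- The arm moves only by the shell command python3 -m handwheel 'ROWS' [FORCE]. ROWS is JSON, a list of rows, each an object of numbers: "tx", "ty", "tz": the shift along the tool's x, y, z in m; "ax", "ay", "az": the turn, a rotation vector about the tool's x, y, z in degrees; "jaw": the gripper command: -1 is shut, 1 is fully open, values between are in proportion. A call has exactly 10 rows; each row shifts and turns the commanded pose from where the row before left it, along the tool's axes as they then stand; what a row does not reach is not made up. A row lasts 1/8 s, in which the tool goes at most 62.5 mm and 10.7 degrees, less where a joint would pass 70% of its speed; a pose out of reach is approached as far as the arm can. A call is refused whole if a number of a shift passes 0.0625 or a number of a turn 10.7, either way. A call with a gripper value outside its range is refused whole. The fingers move at their own pace and stop on an object; FORCE is the grip in N (left out, the last holds). Time passes only in rows, so rows that do not move let the fingers close, or fill a call up. It gives the time, the measured TCP pose, the force, the opening and the grip force at its end, in the units of the state.
- telemetry.get_obs(): the state, without advancing time (a new reading comes with each control period).
- optics.camera(name): name is "side" or "top" or "wrist"; returns a dict with "color" (400x640x3 uint8, red, green, blue), "K" (3x3 intrinsics, pixels), "extrinsics" (4x4, takes a point from camera to world coordinates); the wrist camera has in their place "mount" (4x4, takes a point from camera to tool coordinates, whose origin is the TCP and whose axes are the flange's). Camera axes: x right, y down, z forward; pixel columns grow to the right and rows downward; lengths in m; the calibration is good to about 2 mm. A picture is of the moment at which its call begins: read the wrist's pose just before it. There is no depth.
- workorder.job_done(): hands the job in; it is judged then, once.
The state is a dict: "time": time; "q": joint angles; "qd": joint speeds; "joint_efforts": joint torques, N m; "ee_pos": TCP position; "tcp_rot": TCP orientation; "wrist_force": force on the tool from outside, world axes, zero at the start; "torque": the same for the moment, N m; "opening": finger opening in m; "grasp_force": force on a finger pad.
Only numpy, scipy, OpenCV 4.12 (cv2) and the standard library are available. Lean on these libraries where they do the work, as an engineer would, in place of code of your own. Each camera call takes 0.05 s, during which the arm holds its last target. There are 200 camera calls.

## Working session

There is one attempt and no reset: what is moved stays moved. The work goes in short steps, Python scripts to look and compute and a shell command to move; the robot and the scene stay as the last step left them, time stands still between calls to the robot, and variables do not carry over. Pictures are saved under pics/ and viewed, at most 10 in all, crops included, and the job is handed in when it is done.

```bash
mkdir -p pics; cat > h.py <<'E'
import numpy as np, cv2
from workcell import telemetry, optics
def cam(n):
    c=optics.camera(n); return c
def ray(c,u,v,T=None):
    T=c["extrinsics"] if T is None else T
    T=np.array(T); d=T[:3,:3]@np.linalg.inv(np.array(c["K"]))@[u,v,1.]; return T[:3,3],d
def onz(c,u,v,z,T=None):
    o,d=ray(c,u,v,T); return o+d*(z-o[2])/d[2]
def proj(c,p):
    T=np.linalg.inv(np.array(c["extrinsics"])); q=np.array(c["K"])@(T[:3,:3]@np.array(p)+T[:3,3]); return q[:2]/q[2]
E
python3 - <<'E'
from h import *
print(telemetry.get_obs())
for n in("top","side"):
    c=cam(n); cv2.imwrite(f"pics/{n}0.png",c["color"][:,:,::-1]); print(n,np.round(c["K"],1).tolist(),np.round(c["extrinsics"],3).tolist())
print(np.round(cam("wrist")["mount"],4).tolist())
E
```

```text
{'time': 0.0, 'q': array([-7.08184982e+01,  5.01102565e+00,  1.00308921e+01,  9.50992594e+01,
       -1.78608003e-03,  9.00000192e+01]), 'qd': array([ 0.01569704,  0.03558887,  0.04448818, -0.02178652,  0.04616016,
        0.05108759]), 'joint_efforts': array([ 6.83070375e-04, -5.20390427e+01,  4.64802718e+01,  1.63994957e-02,
        5.71796579e-05,  1.69467949e-06]), 'ee_pos': array([ 0.18061878, -0.51923321,  0.23055188]), 'tcp_rot': array([-1.79920607e+02,  1.78610497e-03,  1.91814850e+01]), 'wrist_force': array([-0.00841582, -1.08426449, -0.16879525]), 'torque': array([-0.02633936, -0.00657697, -0.01629421]), 'grasp_force': 0.0, 'opening': 0.08544109579822777}
top [[438.1, 0.0, 329.4], [0.0, 438.1, 207.4], [0.0, 0.0, 1.0]] [[-0.04, -0.977, 0.211, 0.293], [-0.999, 0.039, -0.007, 0.041], [-0.001, -0.211, -0.977, 1.327], [0.0, 0.0, 0.0, 1.0]]
side [[484.2, 0.0, 317.7], [0.0, 484.2, 196.1], [0.0, 0.0, 1.0]] [[0.971, -0.121, 0.207, 0.298], [-0.24, -0.511, 0.825, -0.97], [0.006, -0.851, -0.526, 0.757], [0.0, 0.0, 0.0, 1.0]]
[[-0.0001, -0.9456, -0.3253, 0.084], [1.0, 0.0001, -0.0005, -0.0001], [0.0005, -0.3253, 0.9456, -0.1435], [0.0, 0.0, 0.0, 1.0]]
```

View pics/top0.png

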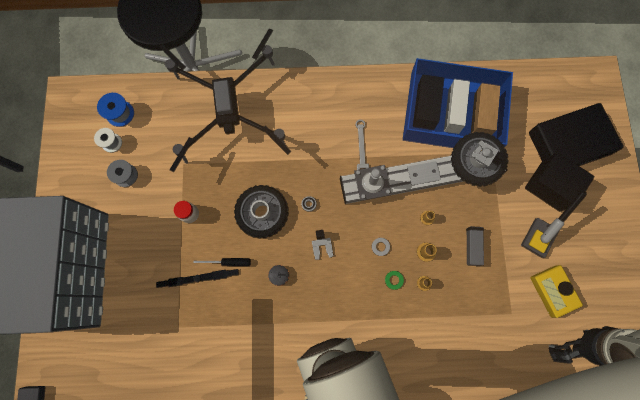

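View pics/side0.png

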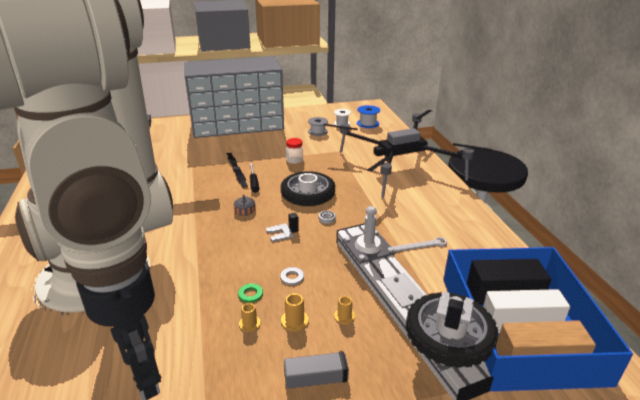

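The top view has three brass bushes, at (428,216), (427,252) and (425,283). The middle one looks largest in both views. The washer is at (381,247), with the green decoy at (395,281) and the bearing at (309,204). The wheel is at (262,211), the keeper at (322,245) with its prongs towards the robot, and the bare axle at (372,180). I'll enlarge and measure next.

```bash
python3 - <<'E'
from h import *
t=cam("top"); s=cam("side")
a=cv2.resize(t["color"][110:310,225:465],None,fx=3.2,fy=3.0,interpolation=cv2.INTER_CUBIC)[:, :768]
a=cv2.resize(t["color"][140:300,230:450],(600,436),interpolation=cv2.INTER_CUBIC)
b=cv2.resize(s["color"][200:340,225:445],(600,382),interpolation=cv2.INTER_CUBIC)
a=cv2.resize(a,(430,313)); 
im=np.vstack([cv2.resize(t["color"][145:295,290:450],(320,300),interpolation=cv2.INTER_CUBIC),cv2.resize(s["color"][205:345,228:378],(320,299),interpolation=cv2.INTER_CUBIC)])
im2=cv2.resize(s["color"][170:300,310:455],(480,430),interpolation=cv2.INTER_CUBIC)
im2=np.vstack([im2,np.zeros((599-430,480,3),np.uint8)])
cv2.imwrite("pics/crop1.png",np.hstack([im,im2])[:,:,::-1])
def comps(c,lo,hi,name,amin=15):
    h=cv2.cvtColor(c["color"],cv2.COLOR_RGB2HSV); m=cv2.inRange(h,lo,hi)
    n,l,st,ce=cv2.connectedComponentsWithStats(m)
    for i in range(1,n):
        if st[i,4]>amin: print(name,st[i],ce[i].round(1), onz(c,*ce[i],0.03).round(3))
for n,c in(("top",t),("side",s)): comps(c,(18,140,90),(30,255,255),n+" brass",30)
for p,z,n in [((262,210),.054,"wheel"),((381,246.5),.008,"washer"),((375,172),.154,"tip"),((374,187),.06,"seat"),((322,236),.05,"handletop"),((480,155),.18,"fin wheel"),((323,247),.008,"keeper")]:
    print(n,onz(t,*p,z).round(3))
for p,z,n in [((371,210),.154,"tip"),((292,276),.008,"washer"),((308,182),.054,"wheel"),((293,217),.05,"handle top")]: print("side",n,onz(s,*p,z).round(3))
E
```

```text
top brass [420 211  16  14 121] [426.8 217.8] [ 0.529 -0.26   0.03 ]
top brass [529 230  20  23 243] [538.  241.8] [ 0.444 -0.585  0.03 ]
top brass [417 243  20  19 214] [425.6 251.9] [ 0.427 -0.248  0.03 ]
top brass [ 530  265   53   53 1197] [555.5 291.1] [ 0.298 -0.615  0.03 ]
top brass [417 276  15  15 131] [423.3 283.1] [ 0.336 -0.233  0.03 ]
side brass [292 293  11  12  45] [298.1 297.3] [ 0.445 -0.218  0.03 ]
side brass [286 294  11  13  55] [289.6 301.1] [ 0.425 -0.225  0.03 ]
side brass [334 310   6  11  38] [336.2 315.3] [ 0.51  -0.288  0.03 ]
side brass [281 313   7  14  62] [283.6 319.9] [ 0.403 -0.275  0.03 ]
side brass [298 313  11  11  57] [304.4 317.9] [ 0.445 -0.28   0.03 ]
side brass [255 317   6  11  38] [257.4 322.3] [ 0.351 -0.269  0.03 ]
wheel [0.568 0.232 0.054]
washer [ 0.451 -0.119  0.008]
tip [ 0.642 -0.098  0.154]
seat [ 0.624 -0.104  0.06 ]
handletop [0.484 0.057 0.05 ]
fin wheel [ 0.671 -0.387  0.18 ]
keeper [0.456 0.056 0.008]
side tip [ 0.639 -0.11   0.154]
side washer [ 0.45  -0.124  0.008]
side wheel [0.566 0.215 0.054]
side handle top [0.489 0.054 0.05 ]
```

View pics/crop1.png

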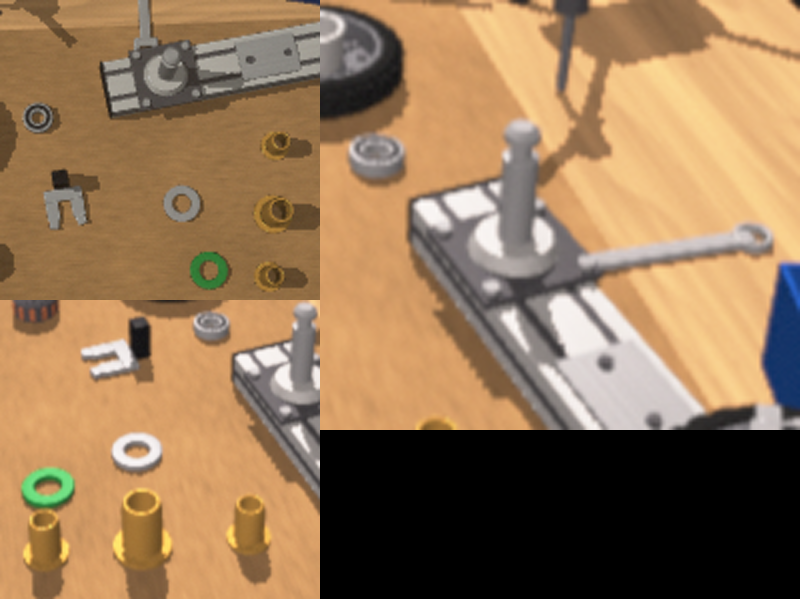

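The side crop confirms the middle bush, top-view pixel (427,252), as the tallest and widest of the three brass ones. The grey washer at (381,247) is the one meant, not the green one. The wrench leans low against the rail plate, clear of the axle. Next I hover over the axle to measure it with the wrist camera.

```bash
cat >> h.py <<'E'
from scipy.spatial.transform import Rotation as Ro
def st():
    o=telemetry.get_obs(); return np.array(o["ee_pos"]),Ro.from_euler("xyz",o["tcp_rot"],degrees=True).as_matrix(),o
def plan(p,yaw=None,n=10):
    """per-row tool shift (m) and turn (deg) over n rows to reach p, tool straight down at yaw"""
    p0,R0,o=st()
    y0=o["tcp_rot"][2]; yaw=y0 if yaw is None else yaw
    R1=Ro.from_euler("xyz",[180,0,yaw],degrees=True).as_matrix()
    w=Ro.from_matrix(R0.T@R1).as_rotvec()/n
    d=Ro.from_rotvec(w).as_matrix(); A=sum(R0@np.linalg.matrix_power(d,k) for k in range(n))
    v=np.linalg.solve(A,np.array(p)-p0)
    print("t",round(o["time"],2),"pos",p0.round(4),"yaw",round(y0,2),"rp",o["tcp_rot"][:2].round(2),"q",o["q"].round(0),"F",o["wrist_force"].round(1),"open",round(o["opening"],4),"->",n,"rows",v.round(5),np.degrees(w).round(3))
def wcam():
    p,R,o=st(); c=optics.camera("wrist"); T=np.eye(4); T[:3,:3]=R; T[:3,3]=p
    c["extrinsics"]=T@np.array(c["mount"]); return c
E
python3 -c "
from h import *
plan([.64,-.104,.25],80,10)"
```

```text
t 0.25 pos [ 0.1807 -0.5193  0.2309] yaw 19.18 rp [-179.96   -0.  ] q [-71.   5.  10.  95.   0.  90.] F [-0.6  0.1  0.3] open 0.085 -> 10 rows [ 0.06471  0.00501 -0.0019 ] [-3.000e-03 -2.000e-03 -6.082e+00]
```

```bash
python3 -m handwheel '[{"tx":0.062,"ty":0.005,"tz":-0.002,"az":-6.1,"jaw":1},{"tx":0.062,"ty":0.005,"tz":-0.002,"az":-6.1,"jaw":1},{"tx":0.062,"ty":0.005,"tz":-0.002,"az":-6.1,"jaw":1},{"tx":0.062,"ty":0.005,"tz":-0.002,"az":-6.1,"jaw":1},{"tx":0.062,"ty":0.005,"tz":-0.002,"az":-6.1,"jaw":1},{"tx":0.062,"ty":0.005,"tz":-0.002,"az":-6.1,"jaw":1},{"tx":0.062,"ty":0.005,"tz":-0.002,"az":-6.1,"jaw":1},{"tx":0.062,"ty":0.005,"tz":-0.002,"az":-6.1,"jaw":1},{"tx":0.062,"ty":0.005,"tz":-0.002,"az":-6.1,"jaw":1},{"tx":0.062,"ty":0.005,"tz":-0.002,"az":-6.1,"jaw":1}]' 60
python3 - <<'E'
from h import *
c=wcam(); cv2.imwrite("pics/w1.png",c["color"][:,:,::-1]); np.savez("w1.npz",K=c["K"],extrinsics=c["extrinsics"])
plan([.64,-.104,.25],90,10)
E
```

```text
t 0.3 pos [ 0.1807 -0.5194  0.231 ] yaw 19.18 rp [-179.97   -0.  ] q [-71.   5.  10.  95.   0.  90.] F [0.  0.  0.4] open 0.0854 -> 10 rows [ 0.06521  0.01024 -0.0019 ] [-3.000e-03 -2.000e-03 -7.082e+00]$[0]: bad value
```

View pics/w1.png

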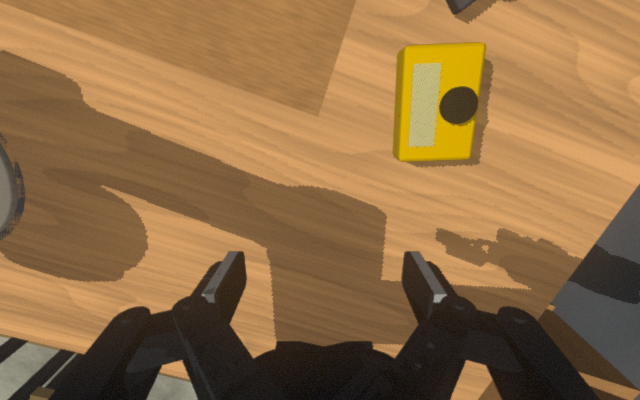

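The move was refused, so this picture still shows the start: the fingers and the yellow meter. I'll resend it with all seven keys in each row.

```bash
python3 -m handwheel '[{"tx":0.062,"ty":0.005,"tz":-0.002,"ax":0,"ay":0,"az":-6.1,"jaw":1},{"tx":0.062,"ty":0.005,"tz":-0.002,"ax":0,"ay":0,"az":-6.1,"jaw":1},{"tx":0.062,"ty":0.005,"tz":-0.002,"ax":0,"ay":0,"az":-6.1,"jaw":1},{"tx":0.062,"ty":0.005,"tz":-0.002,"ax":0,"ay":0,"az":-6.1,"jaw":1},{"tx":0.062,"ty":0.005,"tz":-0.002,"ax":0,"ay":0,"az":-6.1,"jaw":1},{"tx":0.062,"ty":0.005,"tz":-0.002,"ax":0,"ay":0,"az":-6.1,"jaw":1},{"tx":0.062,"ty":0.005,"tz":-0.002,"ax":0,"ay":0,"az":-6.1,"jaw":1},{"tx":0.062,"ty":0.005,"tz":-0.002,"ax":0,"ay":0,"az":-6.1,"jaw":1},{"tx":0.062,"ty":0.005,"tz":-0.002,"ax":0,"ay":0,"az":-6.1,"jaw":1},{"tx":0.062,"ty":0.005,"tz":-0.002,"ax":0,"ay":0,"az":-6.1,"jaw":1}]' 60
python3 - <<'E'
from h import *
plan([.64,-.104,.25],90,10)
E
```

```text
time: 1.55
ee_pos: [0.6223, -0.1204, 0.2509]
tcp_rot: [-180.0, 0.0, 80.4]
wrist_force: [0.5, 0.7, -0.2]
opening: 0.0856
grasp_force: 0.0
t 1.55 pos [ 0.6223 -0.1204  0.2509] yaw 80.38 rp [-179.98    0.  ] q [-11.  18.  27.  99.  -0.  89.] F [ 0.5  0.7 -0.2] open 0.0856 -> 10 rows [1.80e-03 1.61e-03 9.00e-05] [-0.002  0.    -0.962]
```

```bash
python3 - <<'E'
from h import *
c=wcam(); cv2.imwrite("pics/w2.png",c["color"][:,:,::-1]); np.savez("w2.npz",K=c["K"],extrinsics=c["extrinsics"])
print(proj(c,[.64,-.104,.154]),proj(c,[.64,-.104,.06]))
E
```

```text
[340.02848279 178.11077282] [335.74949325 158.01599552]
```

View pics/w2.png

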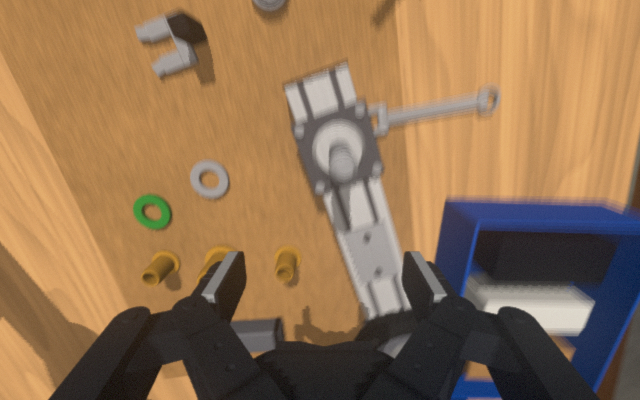

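The picture is slightly motion-blurred. It shows the seat near (338,149), the axle tip near (342,160), the washer at (209,180) and the keeper at (172,45). I'll retake it now the arm has settled and fit the outlines.

```bash
python3 - <<'E'
from h import *
c=wcam(); im=c["color"]; cv2.imwrite("w3.png",im[:,:,::-1]); np.savez("w3.npz",K=c["K"],extrinsics=c["extrinsics"])
h=cv2.cvtColor(im,cv2.COLOR_RGB2HSV); g=cv2.cvtColor(im,cv2.COLOR_RGB2GRAY)
def fit(m,x0,y0,x1,y1,z,name,k):
    mm=np.zeros_like(m); mm[y0:y1,x0:x1]=m[y0:y1,x0:x1]
    cs,_=cv2.findContours(mm,cv2.RETR_EXTERNAL,cv2.CHAIN_APPROX_NONE); q=max(cs,key=cv2.contourArea)
    e=cv2.fitEllipse(cv2.convexHull(q)); print(name,np.round(e[0],1),np.round(e[1],1),"area",cv2.contourArea(q),onz(c,*e[0],z).round(4)); return q
grey=((h[...,1]<60)&(h[...,2]>90)).astype(np.uint8)*255
v=im.copy()
for a in [(310,118,372,188,.06,"seat",0),(185,155,232,203,.008,"washer",0)]:
    q=fit(grey,*a); cv2.drawContours(v,[q],-1,(255,0,0),1)
br=cv2.inRange(h,(15,130,60),(32,255,255))
big=lambda r:cv2.resize(r,(400,400),interpolation=cv2.INTER_NEAREST)
cv2.imwrite("pics/c2.png",np.hstack([big(im[110:190,300:380]),big(v[110:210,180:280] if 0 else v[110:190,300:380])])[:,:,::-1])
E
```

```text
Traceback (most recent call last):
cv2.error: OpenCV(4.12.0) /io/opencv/modules/imgproc/src/shapedescr.cpp:361: error: (-201:Incorrect size of input array) There should be at least 5 points to fit the ellipse in function 'fitEllipseNoDirect'
```

```bash
python3 - <<'E'
from h import *
im=cv2.imread("w3.png"); cv2.imwrite("pics/c3.png",cv2.resize(im[0:260,120:400],(700,600),interpolation=cv2.INTER_CUBIC))
h=cv2.cvtColor(im,cv2.COLOR_BGR2HSV)
plan([.64,-.104,.25],80)
for u,v in[(325,140),(338,149),(305,140),(200,180),(209,180)]:print(u,v,h[v,u])
E
```

```text
t 1.65 pos [ 0.6231 -0.1168  0.2509] yaw 80.68 rp [-1.7998e+02 -7.0000e-02] q [-11.  18.  27.  99.   0.  89.] F [ 0.2 -0.4  0.7] open 0.0851 -> 10 rows [1.54e-03 1.45e-03 9.00e-05] [-0.002 -0.007  0.068]
325 140 [ 13  17 185]
338 149 [ 14  17 193]
305 140 [  9  32 103]
200 180 [14 80 96]
209 180 [ 16 147 181]
```

View pics/c3.png

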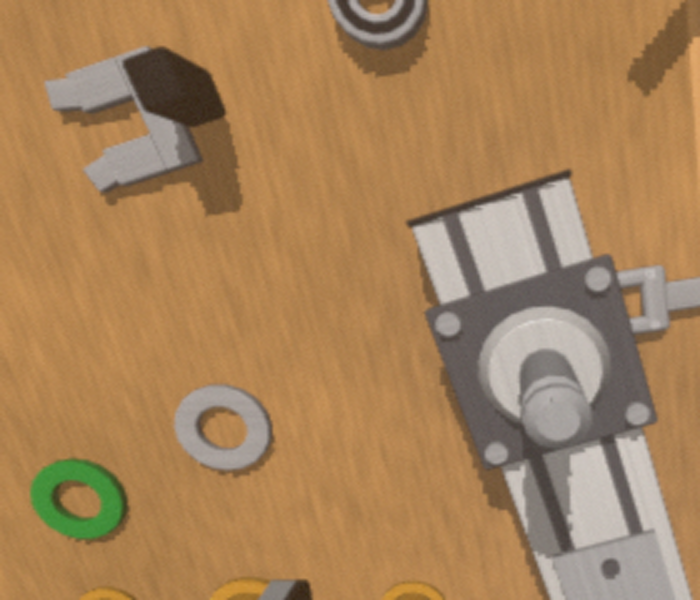

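```bash
python3 - <<'E'
from h import *
z=np.load("w3.npz"); c=dict(K=z["K"],extrinsics=z["extrinsics"])
im=cv2.imread("w3.png"); h=cv2.cvtColor(im,cv2.COLOR_BGR2HSV)
def fit(m,x0,y0,x1,y1,zz,name):
    mm=np.zeros(h.shape[:2],np.uint8); mm[y0:y1,x0:x1]=m[y0:y1,x0:x1]
    cs,_=cv2.findContours(mm,cv2.RETR_EXTERNAL,cv2.CHAIN_APPROX_NONE); q=max(cs,key=cv2.contourArea)
    e=cv2.fitEllipse(cv2.convexHull(q)); print(name,np.round(e[0],1),np.round(e[1],1),cv2.contourArea(q),onz(c,*e[0],zz).round(4)); return q
S,V=h[...,1],h[...,2]
for th in(150,165,175): fit(((V>th)&(S<45)).astype(np.uint8),311,125,364,182,.06,f"seat{th}")
fit(((S<70)&(V>80)).astype(np.uint8),185,160,235,210,.008,"washer")
k=((S<70)&(V>80)).astype(np.uint8); k[:, :]=np.where(np.indices(k.shape)[0]<100,k,0)
kk=np.zeros_like(k); kk[10:90,130:215]=k[10:90,130:215]
cs,_=cv2.findContours(kk,cv2.RETR_EXTERNAL,cv2.CHAIN_APPROX_NONE);q=max(cs,key=cv2.contourArea)
print("keeper",q[:,0].min(0),q[:,0].max(0))
# keeper edges from crop: outer prong tips and rear
f=lambda x,y,zz: onz(c,120+x/2.5,y/2.3077,zz).round(4)
for n,x,y,zz in[("tipA outer",45,85,.008),("tipA inner?",52,108,.008),("tipB",98,188,.008),("tipB in",86,168,.008),("tip head",556,412,.154),("dot",552,400,.154)]: print(n,f(x,y,zz))
for zz in(.154,.149,.06): print(zz,proj(c,[.6405,-.1045,zz]))
E
```

```text
seat150 [337.2 157.4] [48.2 50.9] 1466.5 [ 0.6437 -0.0962  0.06  ]
seat165 [337.1 157.1] [47.  49.7] 1063.0 [ 0.6436 -0.0958  0.06  ]
seat175 [337.1 157.7] [45.2 50.2] 982.0 [ 0.6435 -0.0966  0.06  ]
washer [208.7 184.7] [35.3 39.4] 1050.0 [ 0.4537 -0.1166  0.008 ]
keeper [138  20] [199  82]
tipA outer [0.4226 0.0812 0.008 ]
tipA inner? [0.422  0.0702 0.008 ]
tipB [0.4308 0.0282 0.008 ]
tipB in [0.4283 0.039  0.008 ]
tip head [ 0.6438 -0.0977  0.154 ]
dot [ 0.643  -0.0927  0.154 ]
0.154 [339.84007214 186.25178316]
0.149 [339.54103289 184.70524499]
0.06 [335.61133383 164.38206159]
```

```bash
python3 - <<'E'
from h import *
plan([.43,-.245,.15],80.4,7)
E
```

```text
t 1.65 pos [ 0.6231 -0.1168  0.2509] yaw 80.68 rp [-1.7998e+02 -7.0000e-02] q [-11.  18.  27.  99.   0.  89.] F [ 0.2 -0.4  0.7] open 0.0851 -> 7 rows [-0.0226  -0.02421  0.0144 ] [-0.003 -0.01   0.04 ]
```

```bash
python3 -m handwheel '[{"tx":-0.0226,"ty":-0.0242,"tz":0.0144,"ax":0,"ay":0,"az":0,"jaw":1},{"tx":-0.0226,"ty":-0.0242,"tz":0.0144,"ax":0,"ay":0,"az":0,"jaw":1},{"tx":-0.0226,"ty":-0.0242,"tz":0.0144,"ax":0,"ay":0,"az":0,"jaw":1},{"tx":-0.0226,"ty":-0.0242,"tz":0.0144,"ax":0,"ay":0,"az":0,"jaw":1},{"tx":-0.0226,"ty":-0.0242,"tz":0.0144,"ax":0,"ay":0,"az":0,"jaw":1},{"tx":-0.0226,"ty":-0.0242,"tz":0.0144,"ax":0,"ay":0,"az":0,"jaw":1},{"tx":-0.0226,"ty":-0.0242,"tz":0.0144,"ax":0,"ay":0,"az":0,"jaw":1},{"tx":0,"ty":0,"tz":0,"ax":0,"ay":0,"az":0,"jaw":1},{"tx":0,"ty":0,"tz":0,"ax":0,"ay":0,"az":0,"jaw":1},{"tx":0,"ty":0,"tz":0,"ax":0,"ay":0,"az":0,"jaw":1}]' 60
python3 - <<'E'
from h import *
c=wcam(); im=c["color"]; cv2.imwrite("pics/w4.png",im[:,:,::-1]); np.savez("w4.npz",K=c["K"],extrinsics=c["extrinsics"])
h=cv2.cvtColor(im,cv2.COLOR_RGB2HSV); m=cv2.inRange(h,(15,140,60),(32,255,255))
n,l,s,ce=cv2.connectedComponentsWithStats(m)
for i in range(1,n):
    if s[i,4]>150: print(s[i],ce[i].round(1))
plan([.43,-.245,.15],80.4,7)
E
```

```text
time: 2.9
ee_pos: [0.4283, -0.2491, 0.1509]
tcp_rot: [180.0, 0.0, 80.2]
wrist_force: [0.3, 0.7, -0.2]
opening: 0.0853
grasp_force: 0.0
[   80     0   445   358 88581] [312.6 147.5]
[627  11  13  52 283] [631.4  31.3]
[217  88  28  30 518] [230.7 103.3]
[386 308  32  35 440] [402.3 328.5]
t 2.95 pos [ 0.4283 -0.2491  0.1508] yaw 80.22 rp [1.7997e+02 1.0000e-02] q [-30.  -3.  -7.  86.   0.  70.] F [ 0.6 -0.3  0.5] open 0.0853 -> 7 rows [0.00061 0.00015 0.00012] [ 0.004  0.001 -0.025]
```

View pics/w4.png

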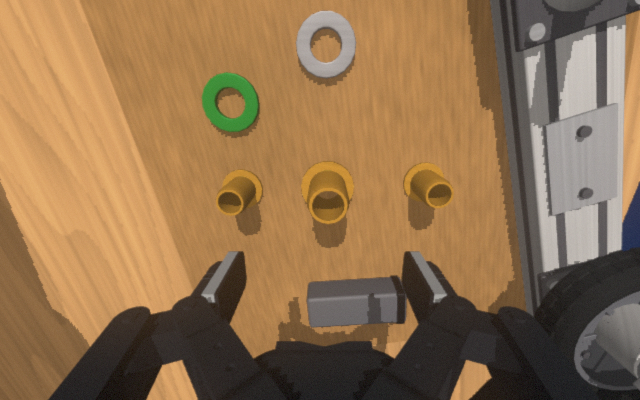

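The big bush is centred, with its top ring near (327,206) and its flange near (328,188). The washer is at (326,44), the green one at (231,102) and the battery at (355,301).

```bash
python3 - <<'E'
from h import *
z=np.load("w4.npz"); c=dict(K=z["K"],extrinsics=z["extrinsics"])
im=cv2.imread("pics/w4.png"); h=cv2.cvtColor(im,cv2.COLOR_BGR2HSV)
S,V=h[...,1],h[...,2]
def fit(m,x0,y0,x1,y1,zz,name):
    mm=np.zeros(h.shape[:2],np.uint8); mm[y0:y1,x0:x1]=m[y0:y1,x0:x1]
    cs,_=cv2.findContours(mm,cv2.RETR_EXTERNAL,cv2.CHAIN_APPROX_NONE); q=max(cs,key=cv2.contourArea)
    e=cv2.fitEllipse(cv2.convexHull(q)); print(name,np.round(e[0],1),np.round(e[1],1),cv2.contourArea(q),onz(c,*e[0],zz).round(4)); return e
fit(((S<70)&(V>90)).astype(np.uint8),285,0,370,90,.008,"washer")
print("S row188",S[188,290:365:5].tolist(),"V",V[188,290:365:5].tolist())
print("col327 S",S[155:240:4,327].tolist(),V[155:240:4,327].tolist())
for th in(180,200,215): fit((S>th).astype(np.uint8)*(V>60),290,150,365,184,.006,f"flange{th}")
for (u,v,zz) in[(327.5,205.5,.062),(328,188,.006),(326,44,.008)]: print(onz(c,u,v,zz).round(4))
print(proj(c,[.43,-.245,.062]),proj(c,[.43,-.245,.006]))
E
```

```text
washer [325.5  43.9] [59.3 67.2] 3057.0 [ 0.4529 -0.1168  0.008 ]
S row188 [142, 143, 145, 185, 178, 180, 179, 184, 188, 191, 177, 190, 186, 143, 141] V [180, 177, 179, 201, 139, 156, 179, 201, 197, 167, 151, 122, 204, 185, 185]
col327 S [141, 140, 186, 184, 182, 180, 178, 190, 190, 159, 156, 160, 174, 181, 174, 180, 180, 180, 144, 143, 138, 146] [174, 173, 197, 205, 158, 156, 158, 162, 177, 141, 119, 99, 95, 93, 154, 153, 154, 187, 124, 125, 126, 119]
flange180 [327.1 186.5] [50.1 50.7] 698.5 [ 0.4315 -0.2531  0.006 ]Traceback (most recent call last):
  File "<stdin>", line 12, in <module>
  File "<stdin>", line 7, in fit
ValueError: max() iterable argument is empty
```

```bash
python3 - <<'E'
from h import *
z=np.load("w4.npz"); c=dict(K=z["K"],extrinsics=z["extrinsics"])
for (u,v,zz) in[(327.5,205.5,.062),(327.3,187,.006)]: print(onz(c,u,v,zz).round(4))
im=cv2.imread("pics/w4.png"); h=cv2.cvtColor(im,cv2.COLOR_BGR2HSV)
m=((h[...,1]>165)).astype(np.uint8); mm=np.zeros_like(m); mm[150:240,285:370]=m[150:240,285:370]
mm=cv2.morphologyEx(mm,cv2.MORPH_CLOSE,np.ones((9,9)))
print("brass bbox",cv2.boundingRect(mm))
plan([.4315,-.2485,.026],80.3,6)
E
```

```text
[ 0.431  -0.2539  0.062 ]
[ 0.4316 -0.2537  0.006 ]
brass bbox (301, 161, 53, 63)
t 2.95 pos [ 0.4283 -0.2491  0.1508] yaw 80.22 rp [1.7997e+02 1.0000e-02] q [-30.  -3.  -7.  86.   0.  70.] F [ 0.6 -0.3  0.5] open 0.0853 -> 6 rows [0.00018 0.00051 0.0208 ] [ 0.005  0.001 -0.013]
```

```bash
python3 -m handwheel '[{"tx":-0.002,"ty":0.0019,"tz":0.018,"ax":0,"ay":0,"az":0,"jaw":1},{"tx":-0.002,"ty":0.0018,"tz":0.022,"ax":0,"ay":0,"az":0,"jaw":1},{"tx":0,"ty":0,"tz":0.025,"ax":0,"ay":0,"az":0,"jaw":1},{"tx":0,"ty":0,"tz":0.025,"ax":0,"ay":0,"az":0,"jaw":1},{"tx":0,"ty":0,"tz":0.022,"ax":0,"ay":0,"az":0,"jaw":1},{"tx":0,"ty":0,"tz":0.0128,"ax":0,"ay":0,"az":0,"jaw":1},{"tx":0,"ty":0,"tz":0,"ax":0,"ay":0,"az":0,"jaw":-1},{"tx":0,"ty":0,"tz":0,"ax":0,"ay":0,"az":0,"jaw":-1},{"tx":0,"ty":0,"tz":0,"ax":0,"ay":0,"az":0,"jaw":-1},{"tx":0,"ty":0,"tz":0,"ax":0,"ay":0,"az":0,"jaw":-1}]' 60
python3 -c "
from h import *
plan([.4313,-.2537,.026],80.2,6)"
```

```text
time: 4.2
ee_pos: [0.4313, -0.2542, 0.027]
tcp_rot: [179.9, 0.0, 80.2]
wrist_force: [0.8, 0.9, 4.8]
opening: 0.0383
grasp_force: 60.8
t 4.2 pos [ 0.4313 -0.2542  0.027 ] yaw 80.18 rp [1.7988e+02 4.0000e-02] q [-31.  -1. -18.  72.   0.  69.] F [0.8 0.9 4.8] open 0.0383 -> 6 rows [ 9.0e-05 -1.0e-05  1.6e-04] [ 0.02   0.007 -0.003]
```

```bash
python3 -m handwheel '[{"tx":0,"ty":0,"tz":-0.015,"ax":0,"ay":0,"az":0,"jaw":-1},{"tx":0,"ty":0,"tz":-0.045,"ax":0,"ay":0,"az":0,"jaw":-1},{"tx":0,"ty":0,"tz":-0.06,"ax":0,"ay":0,"az":0,"jaw":-1},{"tx":0,"ty":0,"tz":-0.045,"ax":0,"ay":0,"az":0,"jaw":-1},{"tx":0.025,"ty":0.024,"tz":-0.018,"ax":0,"ay":0,"az":0,"jaw":-1},{"tx":0.036,"ty":0.034,"tz":0,"ax":0,"ay":0,"az":0,"jaw":-1},{"tx":0.04,"ty":0.039,"tz":0,"ax":0,"ay":0,"az":0,"jaw":-1},{"tx":0.04,"ty":0.038,"tz":0,"ax":0,"ay":0,"az":0,"jaw":-1},{"tx":0.032,"ty":0.031,"tz":0,"ax":0,"ay":0,"az":0,"jaw":-1},{"tx":0.018,"ty":0.0165,"tz":0,"ax":0,"ay":0,"az":0,"jaw":-1}]' 60
python3 - <<'E'
from h import *
c=cam("top");cv2.imwrite("t5.png",c["color"][:,:,::-1]);s=cam("side");cv2.imwrite("s5.png",s["color"][:,:,::-1])
w=wcam();cv2.imwrite("w5.png",w["color"][:,:,::-1])
plan([.6437,-.0967,.192],80.2,2)
E
```

```text
time: 5.45
ee_pos: [0.6442, -0.095, 0.2086]
tcp_rot: [-180.0, -0.0, 80.3]
wrist_force: [-0.3, -0.1, -2.2]
opening: 0.0385
grasp_force: 61.0
t 5.6 pos [ 0.6433 -0.096   0.2085] yaw 80.27 rp [-1.7994e+02  1.0000e-02] q [-8. 19. 24. 95. -0. 91.] F [-0.5 -0.6 -1.8] open 0.0387 -> 2 rows [-0.00033  0.00027  0.00823] [-0.029  0.004  0.035]
```

```bash
python3 -m handwheel '[{"tx":-0.0006,"ty":0.0005,"tz":0.01,"ax":0,"ay":0,"az":0,"jaw":-1},{"tx":0,"ty":0,"tz":0.012,"ax":0,"ay":0,"az":0,"jaw":-1},{"tx":0,"ty":0,"tz":0.004,"ax":0,"ay":0,"az":0,"jaw":-1},{"tx":0,"ty":0,"tz":0.003,"ax":0,"ay":0,"az":0,"jaw":-1},{"tx":0,"ty":0,"tz":0.003,"ax":0,"ay":0,"az":0,"jaw":-1},{"tx":0,"ty":0,"tz":0.003,"ax":0,"ay":0,"az":0,"jaw":-1},{"tx":0,"ty":0,"tz":0.003,"ax":0,"ay":0,"az":0,"jaw":-1},{"tx":0,"ty":0,"tz":0.003,"ax":0,"ay":0,"az":0,"jaw":-1},{"tx":0,"ty":0,"tz":0,"ax":0,"ay":0,"az":0,"jaw":-1},{"tx":0,"ty":0,"tz":0,"ax":0,"ay":0,"az":0,"jaw":-1}]' 60
python3 -c "
from h import *
plan([.6437,-.0967,.087],80.2,5)"
```

```text
time: 6.85
ee_pos: [0.6436, -0.0983, 0.1676]
tcp_rot: [180.0, 0.1, 80.1]
wrist_force: [1.7, -5.7, -1.4]
opening: 0.0388
grasp_force: 61.2
t 6.85 pos [ 0.6436 -0.0983  0.1676] yaw 80.15 rp [1.7996e+02 8.0000e-02] q [-9. 18. 19. 90. -0. 91.] F [ 1.7 -5.7 -1.4] open 0.0388 -> 5 rows [ 3.400e-04 -5.000e-05  1.611e-02] [ 0.009  0.017 -0.011]
```

```bash
python3 -m handwheel '[{"tx":-0.0015,"ty":0.0006,"tz":0.004,"ax":0,"ay":0,"az":0,"jaw":-1},{"tx":0,"ty":0,"tz":0.01,"ax":0,"ay":0,"az":0,"jaw":-1},{"tx":0,"ty":0,"tz":0.01,"ax":0,"ay":0,"az":0,"jaw":-1},{"tx":0,"ty":0,"tz":0.01,"ax":0,"ay":0,"az":0,"jaw":-1},{"tx":0,"ty":0,"tz":0.01,"ax":0,"ay":0,"az":0,"jaw":-1},{"tx":0,"ty":0,"tz":0.01,"ax":0,"ay":0,"az":0,"jaw":-1},{"tx":0,"ty":0,"tz":0.01,"ax":0,"ay":0,"az":0,"jaw":-1},{"tx":0,"ty":0,"tz":0.006,"ax":0,"ay":0,"az":0,"jaw":-1},{"tx":0,"ty":0,"tz":0.002,"ax":0,"ay":0,"az":0,"jaw":-1},{"tx":0,"ty":0,"tz":0,"ax":0,"ay":0,"az":0,"jaw":-1}]' 60
python3 -c "
from h import *
plan([.6437,-.0967,.087],80.2,5)"
```

```text
time: 8.1
ee_pos: [0.6437, -0.099, 0.0955]
tcp_rot: [-180.0, 0.0, 80.2]
wrist_force: [1.1, -3.4, -3.2]
opening: 0.0384
grasp_force: 61.0
t 8.1 pos [ 0.6437 -0.099   0.0955] yaw 80.18 rp [-179.99    0.  ] q [-9. 18. 11. 82. -0. 91.] F [ 1.1 -3.4 -3.2] open 0.0384 -> 5 rows [ 4.60e-04 -7.00e-05  1.71e-03] [-0.002  0.001 -0.004]
```

```bash
python3 -m handwheel '[{"tx":-0.0006,"ty":0.0003,"tz":0.003,"ax":0,"ay":0,"az":0,"jaw":-1},{"tx":0,"ty":0,"tz":0.003,"ax":0,"ay":0,"az":0,"jaw":-1},{"tx":0,"ty":0,"tz":0.002,"ax":0,"ay":0,"az":0,"jaw":-1},{"tx":0,"ty":0,"tz":0.001,"ax":0,"ay":0,"az":0,"jaw":-1},{"tx":0,"ty":0,"tz":0.001,"ax":0,"ay":0,"az":0,"jaw":-1},{"tx":0,"ty":0,"tz":0,"ax":0,"ay":0,"az":0,"jaw":-1},{"tx":0,"ty":0,"tz":0,"ax":0,"ay":0,"az":0,"jaw":-1},{"tx":0,"ty":0,"tz":0,"ax":0,"ay":0,"az":0,"jaw":-1},{"tx":0,"ty":0,"tz":0,"ax":0,"ay":0,"az":0,"jaw":-1},{"tx":0,"ty":0,"tz":0,"ax":0,"ay":0,"az":0,"jaw":-1}]' 60
python3 -c "
from h import *
plan([.6437,-.0967,.087],80.2,5)"
```

```text
time: 9.35
ee_pos: [0.6439, -0.0995, 0.087]
tcp_rot: [179.9, -0.0, 80.2]
wrist_force: [-3.5, 1.7, 6.3]
opening: 0.0388
grasp_force: 61.9
t 9.35 pos [ 0.6439 -0.0995  0.087 ] yaw 80.19 rp [ 1.7994e+02 -2.0000e-02] q [-9. 18. 10. 81.  0. 91.] F [-3.5  1.7  6.3] open 0.0388 -> 5 rows [ 5.4e-04 -1.3e-04  1.0e-05] [ 0.011 -0.003 -0.001]
```

```bash
python3 -m handwheel '[{"tx":0,"ty":0,"tz":0,"ax":0,"ay":0,"az":0,"jaw":1},{"tx":0,"ty":0,"tz":0,"ax":0,"ay":0,"az":0,"jaw":1},{"tx":0,"ty":0,"tz":-0.045,"ax":0,"ay":0,"az":0,"jaw":1},{"tx":0,"ty":0,"tz":-0.06,"ax":0,"ay":0,"az":0,"jaw":1},{"tx":0.045,"ty":-0.019,"tz":0,"ax":0,"ay":0,"az":0,"jaw":1},{"tx":0.055,"ty":-0.0235,"tz":0,"ax":0,"ay":0,"az":0,"jaw":1},{"tx":0.056,"ty":-0.024,"tz":0,"ax":0,"ay":0,"az":0,"jaw":1},{"tx":0.056,"ty":-0.024,"tz":0,"ax":0,"ay":0,"az":0,"jaw":1},{"tx":0.055,"ty":-0.0235,"tz":0,"ax":0,"ay":0,"az":0,"jaw":1},{"tx":0.04,"ty":-0.017,"tz":0,"ax":0,"ay":0,"az":0,"jaw":1}]' 60
python3 - <<'E'
from h import *
wcam()
c=wcam(); im=c["color"]; cv2.imwrite("pics/w6.png",im[:,:,::-1]); np.savez("w6.npz",K=c["K"],extrinsics=c["extrinsics"])
t=cam("top"); cv2.imwrite("t6.png",t["color"][:,:,::-1])
plan([.567,.225,.19],80.4,7)
print(proj(c,[.567,.225,.054]))
E
```

```text
time: 10.6
ee_pos: [0.5663, 0.2275, 0.1907]
tcp_rot: [180.0, -0.0, 80.3]
wrist_force: [0.4, -0.5, 0.0]
opening: 0.0852
grasp_force: 0.0
t 10.75 pos [0.5666 0.2271 0.1904] yaw 80.37 rp [-179.99    0.  ] q [ 22.  13.  14.  92.   0. 121.] F [ 0.7 -0.4 -0.1] open 0.0851 -> 7 rows [-2.9e-04  1.1e-04  6.0e-05] [-0.001  0.    -0.005]
[326.30016287 191.41693997]
```

View pics/w6.png

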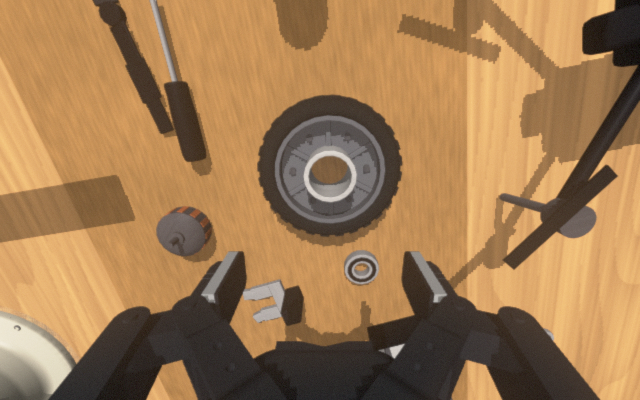

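The wheel's boss ring is at about (330,176), the bearing at (361,267), the keeper at (275,301) and the motor at (185,232).

```bash
python3 - <<'E'
from h import *
z=np.load("w6.npz"); c=dict(K=z["K"],extrinsics=z["extrinsics"])
im=cv2.imread("pics/w6.png"); h=cv2.cvtColor(im,cv2.COLOR_BGR2HSV); S,V=h[...,1],h[...,2]
def fit(m,x0,y0,x1,y1,zz,name):
    mm=np.zeros(h.shape[:2],np.uint8); mm[y0:y1,x0:x1]=m[y0:y1,x0:x1]
    cs,_=cv2.findContours(mm,cv2.RETR_EXTERNAL,cv2.CHAIN_APPROX_NONE); q=max(cs,key=cv2.contourArea)
    e=cv2.fitEllipse(cv2.convexHull(q)); print(name,np.round(e[0],1),np.round(e[1],1),cv2.contourArea(q),onz(c,*e[0],zz).round(4)); return q
for th in(150,170,190): fit(((S<50)&(V>th)).astype(np.uint8),295,140,365,212,.054,f"boss{th}")
fit((V<75).astype(np.uint8),250,88,410,240,.036,"tyre")
# bores as brightness profile
# keeper plate: 2 prong outer lines
k=np.zeros(V.shape,np.uint8); k[275:328,235:300]=((S<60)&(V>90))[275:328,235:300]
cs,_=cv2.findContours(k,cv2.RETR_EXTERNAL,cv2.CHAIN_APPROX_NONE); q=max(cs,key=cv2.contourArea)
print(cv2.approxPolyDP(q,2,True)[:,0].tolist())
for p in cv2.approxPolyDP(q,2,True)[:,0]: print(p,onz(c,*map(float,p),.008).round(4)[:2])
E
```

```text
boss150 [329.7 174.1] [52.6 55.5] 2199.5 [0.5736 0.2432 0.054 ]
boss170 [329.7 175.4] [51.4 52.4] 2052.5 [0.5734 0.2417 0.054 ]
boss190 [329.6 175.6] [50.6 51.8] 2003.0 [0.5732 0.2416 0.054 ]
tyre [329.6 165.6] [139.8 141.9] 15200.0 [0.5746 0.2481 0.036 ]
[[279, 280], [244, 289], [244, 299], [258, 299], [270, 295], [274, 297], [274, 305], [264, 307], [253, 315], [258, 322], [281, 316], [284, 291]]
[279 280] [0.4787 0.0935]
[244 289] [0.4267 0.0871]
[244 299] [0.4223 0.0705]
[258 299] [0.442  0.0672]
[270 295] [0.4606 0.071 ]
[274 297] [0.4654 0.0667]
[274 305] [0.4623 0.0531]
[264 307] [0.4472 0.0521]
[253 315] [0.4279 0.0408]
[258 322] [0.432  0.0271]
[281 316] [0.468  0.0322]
[284 291] [0.4817 0.0744]
```

```bash
python3 -m handwheel '[{"tx":0.007,"ty":0.0022,"tz":0.015,"ax":0,"ay":0,"az":0,"jaw":0.65},{"tx":0.0073,"ty":0.0021,"tz":0.03,"ax":0,"ay":0,"az":0,"jaw":0.65},{"tx":0,"ty":0,"tz":0.04,"ax":0,"ay":0,"az":0,"jaw":0.65},{"tx":0,"ty":0,"tz":0.035,"ax":0,"ay":0,"az":0,"jaw":0.65},{"tx":0,"ty":0,"tz":0.025,"ax":0,"ay":0,"az":0,"jaw":0.65},{"tx":0,"ty":0,"tz":0.015,"ax":0,"ay":0,"az":0,"jaw":0.65},{"tx":0,"ty":0,"tz":0.0055,"ax":0,"ay":0,"az":0,"jaw":0.65},{"tx":0,"ty":0,"tz":0,"ax":0,"ay":0,"az":0,"jaw":-1},{"tx":0,"ty":0,"tz":0,"ax":0,"ay":0,"az":0,"jaw":-1},{"tx":0,"ty":0,"tz":0,"ax":0,"ay":0,"az":0,"jaw":-1}]' 100
python3 -c "
from h import *
plan([.644,-.0995,.22],80.4,7)"
```

```text
time: 12.0
ee_pos: [0.5744, 0.2387, 0.0261]
tcp_rot: [179.9, -0.0, 80.2]
wrist_force: [1.2, -1.2, 2.5]
opening: 0.054
grasp_force: 105.8
t 12.0 pos [0.5744 0.2387 0.0261] yaw 80.18 rp [ 1.7992e+02 -4.0000e-02] q [ 23.  16.  -1.  74.  -0. 122.] F [ 1.2 -1.2  2.5] open 0.054 -> 7 rows [-0.04593  0.01798 -0.0277 ] [ 0.011 -0.006 -0.032]
```

```bash
python3 -m handwheel '[{"tx":0,"ty":0,"tz":-0.015,"ax":0,"ay":0,"az":0,"jaw":-1},{"tx":0,"ty":0,"tz":-0.05,"ax":0,"ay":0,"az":0,"jaw":-1},{"tx":0,"ty":0,"tz":-0.06,"ax":0,"ay":0,"az":0,"jaw":-1},{"tx":0,"ty":0,"tz":-0.055,"ax":0,"ay":0,"az":0,"jaw":-1},{"tx":-0.045,"ty":0.0177,"tz":0,"ax":0,"ay":0,"az":0,"jaw":-1},{"tx":-0.057,"ty":0.0224,"tz":0,"ax":0,"ay":0,"az":0,"jaw":-1},{"tx":-0.058,"ty":0.0228,"tz":0,"ax":0,"ay":0,"az":0,"jaw":-1},{"tx":-0.058,"ty":0.0228,"tz":0,"ax":0,"ay":0,"az":0,"jaw":-1},{"tx":-0.058,"ty":0.0228,"tz":0,"ax":0,"ay":0,"az":0,"jaw":-1},{"tx":-0.0463,"ty":0.0181,"tz":0,"ax":0,"ay":0,"az":0,"jaw":-1}]' 100
python3 -c "
from h import *
c=cam('side');cv2.imwrite('s7.png',c['color'][:,:,::-1]);cam('top');cam('top')
plan([.6443,-.1005,.092],80.2,7)"
```

```text
time: 13.25
ee_pos: [0.6436, -0.103, 0.206]
tcp_rot: [180.0, 0.0, 80.1]
wrist_force: [0.9, 0.6, -3.3]
opening: 0.0536
grasp_force: 106.5
t 13.4 pos [ 0.6435 -0.1031  0.2053] yaw 79.98 rp [-1.7998e+02  1.0000e-02] q [-9. 19. 24. 95. -0. 91.] F [-0.1  0.1 -3.4] open 0.0537 -> 7 rows [3.900e-04 5.000e-05 1.619e-02] [-0.003  0.001 -0.031]
```

```bash
python3 -m handwheel '[{"tx":0.0022,"ty":0.0003,"tz":0.012,"ax":0,"ay":0,"az":0,"jaw":-1},{"tx":0,"ty":0,"tz":0.012,"ax":0,"ay":0,"az":0,"jaw":-1},{"tx":0,"ty":0,"tz":0.008,"ax":0,"ay":0,"az":0,"jaw":-1},{"tx":0,"ty":0,"tz":0.008,"ax":0,"ay":0,"az":0,"jaw":-1},{"tx":0,"ty":0,"tz":0.008,"ax":0,"ay":0,"az":0,"jaw":-1},{"tx":0,"ty":0,"tz":0.006,"ax":0,"ay":0,"az":0,"jaw":-1},{"tx":0,"ty":0,"tz":0.004,"ax":0,"ay":0,"az":0,"jaw":-1},{"tx":0,"ty":0,"tz":0.004,"ax":0,"ay":0,"az":0,"jaw":-1},{"tx":0,"ty":0,"tz":0.004,"ax":0,"ay":0,"az":0,"jaw":-1},{"tx":0,"ty":0,"tz":0.002,"ax":0,"ay":0,"az":0,"jaw":-1}]' 100
python3 -c "
from h import *
plan([.6443,-.1005,.092],80.2,7)"
```

```text
time: 14.65
ee_pos: [0.6443, -0.0987, 0.137]
tcp_rot: [180.0, 0.0, 80.2]
wrist_force: [-0.3, -1.1, -3.2]
opening: 0.0541
grasp_force: 106.6
t 14.65 pos [ 0.6443 -0.0987  0.137 ] yaw 80.18 rp [1.8e+02 2.0e-02] q [-9. 18. 15. 87. -0. 91.] F [-0.3 -1.1 -3.2] open 0.0541 -> 7 rows [-2.50e-04  5.00e-05  6.43e-03] [ 0.     0.003 -0.003]
```

```bash
python3 -m handwheel '[{"tx":-0.0005,"ty":0,"tz":0.007,"ax":0,"ay":0,"az":0,"jaw":-1},{"tx":0,"ty":0,"tz":0.008,"ax":0,"ay":0,"az":0,"jaw":-1},{"tx":0,"ty":0,"tz":0.008,"ax":0,"ay":0,"az":0,"jaw":-1},{"tx":0,"ty":0,"tz":0.008,"ax":0,"ay":0,"az":0,"jaw":-1},{"tx":0,"ty":0,"tz":0.006,"ax":0,"ay":0,"az":0,"jaw":-1},{"tx":0,"ty":0,"tz":0.004,"ax":0,"ay":0,"az":0,"jaw":-1},{"tx":0,"ty":0,"tz":0.002,"ax":0,"ay":0,"az":0,"jaw":-1},{"tx":0,"ty":0,"tz":0.001,"ax":0,"ay":0,"az":0,"jaw":-1},{"tx":0,"ty":0,"tz":0.001,"ax":0,"ay":0,"az":0,"jaw":-1},{"tx":0,"ty":0,"tz":0,"ax":0,"ay":0,"az":0,"jaw":-1}]' 100
python3 -c "
from h import *
plan([.6443,-.1005,.092],80.2,7)"
```

```text
time: 15.9
ee_pos: [0.6443, -0.099, 0.0923]
tcp_rot: [180.0, -0.0, 80.2]
wrist_force: [-0.4, -1.2, -3.0]
opening: 0.0536
grasp_force: 106.6
t 15.9 pos [ 0.6443 -0.099   0.0923] yaw 80.18 rp [179.99  -0.  ] q [-9. 18. 10. 82.  0. 91.] F [-0.4 -1.2 -3. ] open 0.0536 -> 7 rows [-2.1e-04  4.0e-05  4.0e-05] [ 0.002 -0.    -0.003]
```

```bash
python3 -m handwheel '[{"tx":0,"ty":0,"tz":0.001,"ax":0,"ay":0,"az":0,"jaw":-1},{"tx":0,"ty":0,"tz":0.001,"ax":0,"ay":0,"az":0,"jaw":-1},{"tx":0,"ty":0,"tz":0.001,"ax":0,"ay":0,"az":0,"jaw":-1},{"tx":0,"ty":0,"tz":0,"ax":0,"ay":0,"az":0,"jaw":-1},{"tx":0,"ty":0,"tz":0,"ax":0,"ay":0,"az":0,"jaw":-1},{"tx":0,"ty":0,"tz":0,"ax":0,"ay":0,"az":0,"jaw":-1},{"tx":0,"ty":0,"tz":0,"ax":0,"ay":0,"az":0,"jaw":-1},{"tx":0,"ty":0,"tz":0,"ax":0,"ay":0,"az":0,"jaw":-1},{"tx":0,"ty":0,"tz":0,"ax":0,"ay":0,"az":0,"jaw":-1},{"tx":0,"ty":0,"tz":0,"ax":0,"ay":0,"az":0,"jaw":-1}]' 100
python3 -c "
from h import *
plan([.6443,-.1005,.092],80.2,7)"
```

```text
time: 17.15
ee_pos: [0.6443, -0.099, 0.092]
tcp_rot: [179.9, -0.0, 80.2]
wrist_force: [-6.1, 0.8, 14.3]
opening: 0.0539
grasp_force: 108.4
t 17.15 pos [ 0.6443 -0.099   0.092 ] yaw 80.18 rp [179.87  -0.  ] q [-9. 18. 10. 82. -0. 91.] F [-6.1  0.8 14.3] open 0.0539 -> 7 rows [-2.1e-04  3.0e-05 -0.0e+00] [ 0.019 -0.    -0.003]
```

```bash
python3 -m handwheel '[{"tx":0,"ty":0,"tz":0,"ax":0,"ay":0,"az":0,"jaw":0.65},{"tx":0,"ty":0,"tz":0,"ax":0,"ay":0,"az":0,"jaw":0.65},{"tx":0,"ty":0,"tz":-0.035,"ax":0,"ay":0,"az":0,"jaw":0.65},{"tx":0,"ty":0,"tz":-0.055,"ax":0,"ay":0,"az":0,"jaw":0.65},{"tx":-0.01,"ty":-0.037,"tz":-0.005,"ax":0,"ay":0,"az":0,"jaw":1},{"tx":-0.014,"ty":-0.053,"tz":0,"ax":0,"ay":0,"az":0,"jaw":1},{"tx":-0.014,"ty":-0.053,"tz":0.02,"ax":0,"ay":0,"az":0,"jaw":1},{"tx":-0.012,"ty":-0.042,"tz":0.04,"ax":0,"ay":0,"az":0,"jaw":1},{"tx":0,"ty":0,"tz":0.045,"ax":0,"ay":0,"az":0,"jaw":1},{"tx":0,"ty":0,"tz":0,"ax":0,"ay":0,"az":0,"jaw":1}]' 60
python3 - <<'E'
from h import *
wcam()
c=wcam(); im=c["color"]; cv2.imwrite("w8.png",im[:,:,::-1])
h=cv2.cvtColor(im,cv2.COLOR_RGB2HSV); S,V=h[...,1],h[...,2]
q=proj(c,[.4533,-.1167,.008]); print(q)
u,v=q.astype(int); m=np.zeros(V.shape,np.uint8); a=slice(max(v-75,0),v+75),slice(u-75,u+75)
m[a]=((S<70)&(V>90))[a]
cs,_=cv2.findContours(m,cv2.RETR_EXTERNAL,cv2.CHAIN_APPROX_NONE); q=max(cs,key=cv2.contourArea)
e=cv2.fitEllipse(cv2.convexHull(q)); print(np.round(e[0],1),np.round(e[1],1),onz(c,*e[0],.008).round(4))
t=cam("top"); cv2.imwrite("t8.png",t["color"][:,:,::-1]); s=cam("side"); cv2.imwrite("s8.png",s["color"][:,:,::-1])
plan([.4533,-.1167,-.002],80.2,5)
E
```

```text
time: 18.4
ee_pos: [0.4513, -0.1163, 0.0768]
tcp_rot: [-179.7, -0.0, 80.2]
wrist_force: [1.0, -0.2, 0.7]
opening: 0.0852
grasp_force: 0.0
[324.30397744 208.42944153]
[324.4 207.7] [62.8 65.6] [ 0.4535 -0.1161  0.008 ]
t 18.6 pos [ 0.4548 -0.1169  0.0812] yaw 80.2 rp [1.7986e+02 1.0000e-02] q [-14.  -6. -18.  78.   0.  85.] F [0.3 0.1 0.1] open 0.0853 -> 5 rows [-0.      -0.00032  0.01663] [ 0.027  0.002 -0.001]
```

```bash
python3 -m handwheel '[{"tx":0.0004,"ty":-0.0014,"tz":0.015,"ax":0,"ay":0,"az":0,"jaw":1},{"tx":0,"ty":0,"tz":0.022,"ax":0,"ay":0,"az":0,"jaw":1},{"tx":0,"ty":0,"tz":0.022,"ax":0,"ay":0,"az":0,"jaw":1},{"tx":0,"ty":0,"tz":0.014,"ax":0,"ay":0,"az":0,"jaw":1},{"tx":0,"ty":0,"tz":0.0092,"ax":0,"ay":0,"az":0,"jaw":1},{"tx":0,"ty":0,"tz":0,"ax":0,"ay":0,"az":0,"jaw":1},{"tx":0,"ty":0,"tz":0,"ax":0,"ay":0,"az":0,"jaw":-1},{"tx":0,"ty":0,"tz":0,"ax":0,"ay":0,"az":0,"jaw":-1},{"tx":0,"ty":0,"tz":0,"ax":0,"ay":0,"az":0,"jaw":-1},{"tx":0,"ty":0,"tz":0,"ax":0,"ay":0,"az":0,"jaw":-1}]' 60
python3 -c "
from h import *
plan([.6443,-.099,.2],80.2,5)"
```

```text
time: 19.85
ee_pos: [0.4526, -0.1162, -0.0014]
tcp_rot: [179.9, 0.0, 80.2]
wrist_force: [-3.7, 1.0, 11.6]
opening: 0.053
grasp_force: 60.6
t 19.85 pos [ 0.4526 -0.1162 -0.0014] yaw 80.18 rp [1.799e+02 1.000e-02] q [-14.  -4. -25.  69.   0.  85.] F [-3.7  1.  11.6] open 0.053 -> 5 rows [ 0.00993  0.03722 -0.04023] [ 0.02   0.001 -0.004]
```

```bash
python3 -m handwheel '[{"tx":0,"ty":0,"tz":-0.015,"ax":0,"ay":0,"az":0,"jaw":-1},{"tx":0,"ty":0,"tz":-0.045,"ax":0,"ay":0,"az":0,"jaw":-1},{"tx":0,"ty":0,"tz":-0.06,"ax":0,"ay":0,"az":0,"jaw":-1},{"tx":0,"ty":0,"tz":-0.055,"ax":0,"ay":0,"az":0,"jaw":-1},{"tx":0.008,"ty":0.03,"tz":0,"ax":0,"ay":0,"az":0,"jaw":-1},{"tx":0.0125,"ty":0.047,"tz":0,"ax":0,"ay":0,"az":0,"jaw":-1},{"tx":0.0125,"ty":0.047,"tz":0,"ax":0,"ay":0,"az":0,"jaw":-1},{"tx":0.0105,"ty":0.039,"tz":0,"ax":0,"ay":0,"az":0,"jaw":-1},{"tx":0.006,"ty":0.023,"tz":0,"ax":0,"ay":0,"az":0,"jaw":-1},{"tx":0,"ty":0,"tz":0,"ax":0,"ay":0,"az":0,"jaw":-1}]' 60
python3 -c "
from h import *
c=wcam()
s=cam('side');t=cam('top')
u,v=proj(s,[.644,-.099,.13]).astype(int);a,b=proj(t,[.644,-.099,.13]).astype(int);print(u,v,a,b)
z=lambda i,u,v,r:cv2.resize(i[max(v-r,0):v+r,u-r:u+r],(400,400),interpolation=cv2.INTER_CUBIC)
cv2.imwrite('pics/c9.png',np.hstack([z(s['color'],u,v,60),cv2.resize(c['color'],(400,250)) if 0 else z(c['color'],320,280,120)])[:,:,::-1])
plan([.6443,-.099,.1206],80.2,5)"
```

```text
time: 21.1
ee_pos: [0.6447, -0.0988, 0.1715]
tcp_rot: [-180.0, -0.0, 80.2]
wrist_force: [-0.0, 0.7, -2.6]
opening: 0.0527
grasp_force: 63.2
370 215 374 173
t 21.25 pos [ 0.6432 -0.0991  0.1725] yaw 80.17 rp [180.   0.] q [-9. 18. 19. 91. -0. 91.] F [ 0.9 -0.1  0.5] open 0.0527 -> 5 rows [7.000e-05 2.200e-04 1.038e-02] [ 0.     0.001 -0.005]
```

View pics/c9.png

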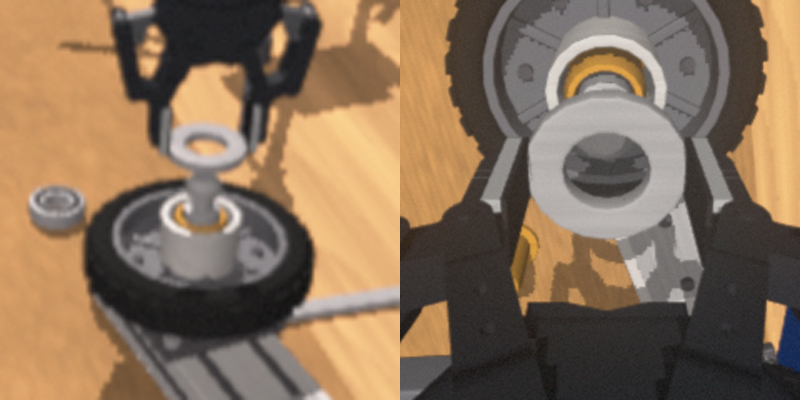

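The washer is held level over the head. The bush and wheel sit seated on the axle, with the brass ring inside the hub.

```bash
python3 -m handwheel '[{"tx":0.0003,"ty":0.0008,"tz":0.009,"ax":0,"ay":0,"az":0,"jaw":-1},{"tx":0,"ty":0,"tz":0.008,"ax":0,"ay":0,"az":0,"jaw":-1},{"tx":0,"ty":0,"tz":0.004,"ax":0,"ay":0,"az":0,"jaw":-1},{"tx":0,"ty":0,"tz":0.003,"ax":0,"ay":0,"az":0,"jaw":-1},{"tx":0,"ty":0,"tz":0.003,"ax":0,"ay":0,"az":0,"jaw":-1},{"tx":0,"ty":0,"tz":0.003,"ax":0,"ay":0,"az":0,"jaw":-1},{"tx":0,"ty":0,"tz":0.003,"ax":0,"ay":0,"az":0,"jaw":-1},{"tx":0,"ty":0,"tz":0.003,"ax":0,"ay":0,"az":0,"jaw":-1},{"tx":0,"ty":0,"tz":0,"ax":0,"ay":0,"az":0,"jaw":-1},{"tx":0,"ty":0,"tz":0,"ax":0,"ay":0,"az":0,"jaw":-1}]' 60
python3 -c "
from h import *
plan([.6443,-.099,.1206],80.2,5)"
```

```text
time: 22.5
ee_pos: [0.6446, -0.0989, 0.136]
tcp_rot: [180.0, -0.0, 80.2]
wrist_force: [-0.2, 0.0, 0.1]
opening: 0.0526
grasp_force: 63.3
t 22.5 pos [ 0.6446 -0.0989  0.136 ] yaw 80.18 rp [180.  -0.] q [-9. 18. 15. 87.  0. 91.] F [-0.2  0.   0.1] open 0.0526 -> 5 rows [-4.00e-05 -6.00e-05  3.09e-03] [ 0.001 -0.    -0.003]
```

```bash
python3 -m handwheel '[{"tx":0,"ty":0,"tz":0.003,"ax":0,"ay":0,"az":0,"jaw":-1},{"tx":0,"ty":0,"tz":0.003,"ax":0,"ay":0,"az":0,"jaw":-1},{"tx":0,"ty":0,"tz":0.003,"ax":0,"ay":0,"az":0,"jaw":-1},{"tx":0,"ty":0,"tz":0.003,"ax":0,"ay":0,"az":0,"jaw":-1},{"tx":0,"ty":0,"tz":0.002,"ax":0,"ay":0,"az":0,"jaw":-1},{"tx":0,"ty":0,"tz":0.001,"ax":0,"ay":0,"az":0,"jaw":-1},{"tx":0,"ty":0,"tz":0.001,"ax":0,"ay":0,"az":0,"jaw":-1},{"tx":0,"ty":0,"tz":0.001,"ax":0,"ay":0,"az":0,"jaw":-1},{"tx":0,"ty":0,"tz":0,"ax":0,"ay":0,"az":0,"jaw":-1},{"tx":0,"ty":0,"tz":0,"ax":0,"ay":0,"az":0,"jaw":-1}]' 60
python3 -c "
from h import *
plan([.6443,-.099,.1206],80.2,5)"
```

```text
time: 23.75
ee_pos: [0.6447, -0.0989, 0.1206]
tcp_rot: [179.9, -0.0, 80.2]
wrist_force: [-3.3, 0.7, 9.1]
opening: 0.0527
grasp_force: 64.4
t 23.75 pos [ 0.6447 -0.0989  0.1206] yaw 80.18 rp [179.91  -0.  ] q [-9. 18. 13. 85. -0. 91.] F [-3.3  0.7  9.1] open 0.0527 -> 5 rows [-3.e-05 -7.e-05  1.e-05] [ 0.017 -0.    -0.004]
```

```bash
python3 -c "
from h import *
plan([.487,.06,.1206],18,6)"
```

```text
t 23.75 pos [ 0.6447 -0.0989  0.1206] yaw 80.18 rp [179.91  -0.  ] q [-9. 18. 13. 85. -0. 91.] F [-3.3  0.7  9.1] open 0.0527 -> 6 rows [ 6.460e-03 -3.861e-02 -3.000e-05] [ 1.3000e-02 -8.0000e-03  1.0363e+01]
```

```bash
python3 -m handwheel '[{"tx":0,"ty":0,"tz":0,"ax":0,"ay":0,"az":0,"jaw":0.7},{"tx":0,"ty":0,"tz":0,"ax":0,"ay":0,"az":0,"jaw":0.7},{"tx":0,"ty":0,"tz":-0.025,"ax":0,"ay":0,"az":0,"jaw":0.7},{"tx":0,"ty":0,"tz":-0.045,"ax":0,"ay":0,"az":0,"jaw":0.7},{"tx":0.0065,"ty":-0.0386,"tz":0,"ax":0,"ay":0,"az":10.36,"jaw":0.7},{"tx":0.0065,"ty":-0.0386,"tz":0,"ax":0,"ay":0,"az":10.36,"jaw":0.7},{"tx":0.0065,"ty":-0.0386,"tz":0,"ax":0,"ay":0,"az":10.36,"jaw":0.7},{"tx":0.0065,"ty":-0.0386,"tz":0.01,"ax":0,"ay":0,"az":10.36,"jaw":0.7},{"tx":0.0065,"ty":-0.0386,"tz":0.02,"ax":0,"ay":0,"az":10.36,"jaw":0.7},{"tx":0.0065,"ty":-0.0386,"tz":0.02,"ax":0,"ay":0,"az":10.36,"jaw":0.7}]' 60
python3 -c "
from h import *
plan([.487,.06,.14],8,2)"
```

```text
time: 25.0
ee_pos: [0.4864, 0.0609, 0.1386]
tcp_rot: [180.0, -0.0, 17.6]
wrist_force: [-0.4, -0.1, -1.1]
opening: 0.0728
grasp_force: 0.0
t 25.0 pos [0.4864 0.0609 0.1386] yaw 17.65 rp [ 1.7999e+02 -5.0000e-02] q [  7.  -4.  -9.  85.   0. 169.] F [-0.4 -0.1 -1.1] open 0.0728 -> 2 rows [ 0.00016  0.00054 -0.00069] [ 2.000e-03 -2.300e-02  4.823e+00]
```

```bash
python3 -m handwheel '[{"tx":0,"ty":0,"tz":0,"ax":0,"ay":0,"az":-10.65,"jaw":0.4},{"tx":0,"ty":0,"tz":0,"ax":0,"ay":0,"az":-10.65,"jaw":0.4},{"tx":0,"ty":0,"tz":0,"ax":0,"ay":0,"az":-10.65,"jaw":0.4},{"tx":0,"ty":0,"tz":0,"ax":0,"ay":0,"az":-10.65,"jaw":0.4},{"tx":0,"ty":0,"tz":0,"ax":0,"ay":0,"az":-10.65,"jaw":0.4},{"tx":0,"ty":0,"tz":0,"ax":0,"ay":0,"az":-10.65,"jaw":0.4},{"tx":0,"ty":0,"tz":0,"ax":0,"ay":0,"az":-10.65,"jaw":0.4},{"tx":0,"ty":0,"tz":0,"ax":0,"ay":0,"az":-10.65,"jaw":0.4},{"tx":0,"ty":0,"tz":0,"ax":0,"ay":0,"az":-10.65,"jaw":0.4},{"tx":0,"ty":0,"tz":0,"ax":0,"ay":0,"az":-10.65,"jaw":0.4}]'
python3 -m handwheel '[{"tx":0,"ty":0,"tz":0,"ax":0,"ay":0,"az":-10.65,"jaw":0.4},{"tx":0,"ty":0,"tz":0,"ax":0,"ay":0,"az":-10.65,"jaw":0.4},{"tx":0,"ty":0,"tz":0,"ax":0,"ay":0,"az":-10.65,"jaw":0.4},{"tx":0,"ty":0,"tz":0,"ax":0,"ay":0,"az":-10.65,"jaw":0.4},{"tx":0,"ty":0,"tz":0,"ax":0,"ay":0,"az":-10.65,"jaw":0.4},{"tx":0,"ty":0,"tz":0,"ax":0,"ay":0,"az":-10.65,"jaw":0.4},{"tx":0,"ty":0,"tz":0,"ax":0,"ay":0,"az":0,"jaw":0.4},{"tx":0,"ty":0,"tz":0,"ax":0,"ay":0,"az":0,"jaw":0.4},{"tx":0,"ty":0,"tz":0,"ax":0,"ay":0,"az":0,"jaw":0.4},{"tx":0,"ty":0,"tz":0,"ax":0,"ay":0,"az":0,"jaw":0.4}]'
python3 - <<'E'
from h import *
c=wcam(); cv2.imwrite("pics/w10.png",c["color"][:,:,::-1]); np.savez("w10.npz",K=c["K"],extrinsics=c["extrinsics"])
plan([.487,.06,.14],8,2)
E
```

```text
time: 26.25
ee_pos: [0.4871, 0.0601, 0.1389]
tcp_rot: [-180.0, -0.0, 124.9]
wrist_force: [0.6, -0.4, 0.2]
opening: 0.06
grasp_force: 0.0
time: 27.5
ee_pos: [0.4871, 0.0602, 0.139]
tcp_rot: [180.0, 0.0, -171.6]
wrist_force: [0.8, -0.6, 0.2]
opening: 0.0599
grasp_force: 0.0
t 27.55 pos [0.4871 0.0601 0.139 ] yaw -171.63 rp [180.  -0.] q [ 7. -4. -9. 85.  0. -1.] F [-0.3 -0.4 -0.1] open 0.0596 -> 2 rows [ 1.3e-04  2.0e-05 -5.1e-04] [ 1.0000e-03  1.0000e-03 -8.9816e+01]
```

View pics/w10.png

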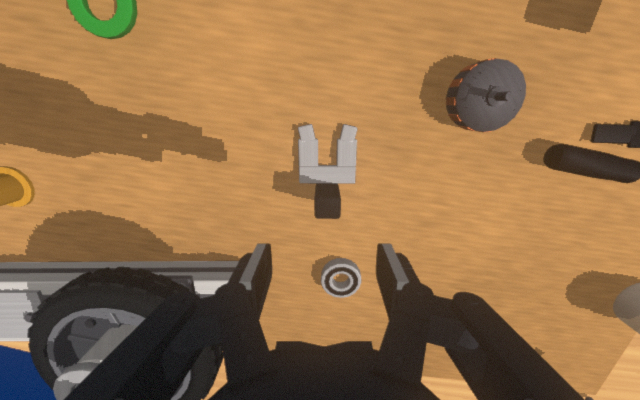

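The keeper is straight ahead: prong tips near row 125, plate from columns 299 to 357, handle near (328,205), and the prongs parallel to the image columns. The bearing at (341,280) sits behind it, clear of the fingers.

```bash
python3 - <<'E'
from h import *
z=np.load("w10.npz"); c=dict(K=z["K"],extrinsics=z["extrinsics"])
im=cv2.imread("pics/w10.png"); h=cv2.cvtColor(im,cv2.COLOR_BGR2HSV); S,V=h[...,1],h[...,2]
a=slice(110,232),slice(280,375)
m=np.zeros(V.shape,np.uint8); m[a]=((S<60)&(V>95))[a]
cs,_=cv2.findContours(m,cv2.RETR_EXTERNAL,cv2.CHAIN_APPROX_NONE); q=max(cs,key=cv2.contourArea)
ap=cv2.approxPolyDP(q,2,True)[:,0]
for p in ap: print(p,onz(c,*map(float,p),.008).round(4)[:2])
r=cv2.minAreaRect(q); print(r)
for row in(135,145,155,165,172): 
    x=np.where(m[row])[0]; print(row,x.min(),x.max())
d=np.zeros(V.shape,np.uint8); d[a]=((V<60))[a]; d[:184]=0
cs,_=cv2.findContours(d,cv2.RETR_EXTERNAL,cv2.CHAIN_APPROX_NONE); q=max(cs,key=cv2.contourArea); print("handle",cv2.boundingRect(q),cv2.minAreaRect(q))
b=cv2.boundingRect(q)
print("handle col centre back-top", onz(c,b[0]+b[2]/2,b[1]+b[3],.05), "V col328",V[180:225:3,328].tolist())
# predicted pixels of handle top for eye guess
E
```

```text
[298 127] [0.4306 0.0271]
[300 182] [0.4853 0.0355]
[354 182] [0.4772 0.0907]
[356 127] [0.4225 0.0826]
[343 125] [0.4225 0.0699]
[341 136] [0.4331 0.0697]
[337 140] [0.4374 0.0664]
[337 164] [0.4611 0.0703]
[331 166] [0.464  0.0646]
[317 164] [0.464  0.0503]
[317 140] [0.4403 0.047 ]
[311 125] [0.427  0.0393]
((326.5619201660156, 153.6463623046875), (58.50605392456055, 58.40082550048828), 1.5074357986450195)
135 300 355
145 298 356
155 299 355
165 299 355
172 299 354Traceback (most recent call last):
  File "<stdin>", line 13, in <module>
ValueError: max() iterable argument is empty
```

```bash
python3 -m handwheel '[{"tx":-0.003,"ty":0.0019,"tz":0.02,"ax":0,"ay":0,"az":0,"jaw":0.2},{"tx":-0.0031,"ty":0.0019,"tz":0.028,"ax":0,"ay":0,"az":0,"jaw":0.2},{"tx":0,"ty":0,"tz":0.03,"ax":0,"ay":0,"az":0,"jaw":0.2},{"tx":0,"ty":0,"tz":0.025,"ax":0,"ay":0,"az":0,"jaw":0.2},{"tx":0,"ty":0,"tz":0.015,"ax":0,"ay":0,"az":0,"jaw":0.2},{"tx":0,"ty":0,"tz":0.007,"ax":0,"ay":0,"az":0,"jaw":0.2},{"tx":0,"ty":0,"tz":0,"ax":0,"ay":0,"az":0,"jaw":-1},{"tx":0,"ty":0,"tz":0,"ax":0,"ay":0,"az":0,"jaw":-1},{"tx":0,"ty":0,"tz":0,"ax":0,"ay":0,"az":0,"jaw":-1},{"tx":0,"ty":0,"tz":0,"ax":0,"ay":0,"az":0,"jaw":-1}]' 100
python3 -c "
from h import *
plan([.644,.02,.17],-90,9)"
```

```text
time: 28.8
ee_pos: [0.4933, 0.0649, 0.015]
tcp_rot: [-180.0, 0.1, -171.6]
wrist_force: [0.4, 0.5, 6.0]
opening: 0.0227
grasp_force: 97.9
t 28.8 pos [0.4933 0.0649 0.015 ] yaw -171.58 rp [-1.8e+02  1.0e-01] q [  7.  -1. -20.  71.  -0.  -1.] F [0.4 0.5 6. ] open 0.0227 -> 9 rows [-0.00916 -0.01669 -0.01721] [-8.000e-03  9.000e-03 -9.064e+00]
```

```bash
python3 -c "
from h import *
plan([.6443,.012,.1475],-90,9)"
```

```text
t 28.8 pos [0.4933 0.0649 0.015 ] yaw -171.58 rp [-1.8e+02  1.0e-01] q [  7.  -1. -20.  71.  -0.  -1.] F [0.4 0.5 6. ] open 0.0227 -> 9 rows [-0.00851 -0.0174  -0.01471] [-8.000e-03  9.000e-03 -9.064e+00]
```

```bash
python3 -m handwheel '[{"tx":0,"ty":0,"tz":-0.0225,"ax":0,"ay":0,"az":0,"jaw":-1},{"tx":-0.0085,"ty":-0.0174,"tz":-0.0275,"ax":0,"ay":0,"az":-9.06,"jaw":-1},{"tx":-0.0085,"ty":-0.0174,"tz":-0.0275,"ax":0,"ay":0,"az":-9.06,"jaw":-1},{"tx":-0.0085,"ty":-0.0174,"tz":-0.0275,"ax":0,"ay":0,"az":-9.06,"jaw":-1},{"tx":-0.0085,"ty":-0.0174,"tz":-0.0275,"ax":0,"ay":0,"az":-9.06,"jaw":-1},{"tx":-0.0085,"ty":-0.0174,"tz":0,"ax":0,"ay":0,"az":-9.06,"jaw":-1},{"tx":-0.0085,"ty":-0.0174,"tz":0,"ax":0,"ay":0,"az":-9.06,"jaw":-1},{"tx":-0.0085,"ty":-0.0174,"tz":0,"ax":0,"ay":0,"az":-9.06,"jaw":-1},{"tx":-0.0085,"ty":-0.0174,"tz":0,"ax":0,"ay":0,"az":-9.06,"jaw":-1},{"tx":-0.0085,"ty":-0.0174,"tz":0,"ax":0,"ay":0,"az":-9.06,"jaw":-1}]' 100
python3 - <<'E'
from h import *
cam("top");cam("top")
c=wcam(); im=c["color"]; cv2.imwrite("w11.png",im[:,:,::-1]); np.savez("w11.npz",K=c["K"],extrinsics=c["extrinsics"])
s=cam("side"); cv2.imwrite("s11.png",s["color"][:,:,::-1])
plan([.6443,-.0593,.1475],-90,8)
# keeper prongs / head location in tool view
print("expected tip px",proj(c,[.6443,-.099,.154]).round(1),"plate z",proj(c,[.6443,-.028,.1405]).round(1))
h=cv2.cvtColor(im,cv2.COLOR_RGB2HSV); m=((h[...,1]<50)&(h[...,2]>120)).astype(np.uint8)
n,l,st_,ce=cv2.connectedComponentsWithStats(m)
for i in range(1,n):
    if st_[i,4]>150: print(st_[i],ce[i].round(1))
E
```

```text
time: 30.05
ee_pos: [0.6442, 0.0118, 0.1461]
tcp_rot: [180.0, 0.0, -89.8]
wrist_force: [-0.2, -0.4, -0.6]
opening: 0.0231
grasp_force: 97.8
t 30.25 pos [0.6433 0.0119 0.146 ] yaw -90.21 rp [179.93  -0.  ] q [  1.  17.  15.  88.  -0. -89.] F [ 0.3 -0.  -1.6] open 0.0231 -> 8 rows [ 0.0089  -0.00014 -0.00019] [ 0.009 -0.    -0.027]
expected tip px [325.   33.9] plate z [324.4 183.7]
[225   0  47 137 933] [237.8  68.9]
[ 268    0  103  107 2878] [304.6  62.2]
[ 310    0   69   58 2373] [343.2  25.3]
[243  16  32  66 809] [255.5  54.4]
[  93   78  119   34 2100] [148.6  94.6]
[ 274  131  101   99 3189] [315.7 194.8]
[341 133  20  42 462] [351.6 152.7]
[357 239  32  34 186] [376.4 249.5]
```

```bash
python3 -m handwheel '[{"tx":0.004,"ty":-0.001,"tz":-0.0015,"ax":0,"ay":0,"az":0,"jaw":-1},{"tx":0.008,"ty":0,"tz":0,"ax":0,"ay":0,"az":0,"jaw":-1},{"tx":0.008,"ty":0,"tz":0,"ax":0,"ay":0,"az":0,"jaw":-1},{"tx":0.006,"ty":0,"tz":0,"ax":0,"ay":0,"az":0,"jaw":-1},{"tx":0.006,"ty":0,"tz":0,"ax":0,"ay":0,"az":0,"jaw":-1},{"tx":0.006,"ty":0,"tz":0,"ax":0,"ay":0,"az":0,"jaw":-1},{"tx":0.006,"ty":0,"tz":0,"ax":0,"ay":0,"az":0,"jaw":-1},{"tx":0.006,"ty":0,"tz":0,"ax":0,"ay":0,"az":0,"jaw":-1},{"tx":0.004,"ty":0,"tz":0,"ax":0,"ay":0,"az":0,"jaw":-1},{"tx":0,"ty":0,"tz":0,"ax":0,"ay":0,"az":0,"jaw":-1}]' 100
python3 -c "
from h import *
plan([.6443,-.0593,.1475],-90,8)"
```

```text
time: 31.5
ee_pos: [0.6447, -0.0424, 0.148]
tcp_rot: [180.0, 0.0, -90.1]
wrist_force: [1.3, -0.2, -0.5]
opening: 0.0229
grasp_force: 98.1
t 31.5 pos [ 0.6447 -0.0424  0.148 ] yaw -90.06 rp [180.   0.] q [ -4.  17.  15.  88.   0. -94.] F [ 1.3 -0.2 -0.5] open 0.0229 -> 8 rows [2.11e-03 4.00e-05 6.00e-05] [ 0.     0.    -0.007]
```

```bash
python3 -m handwheel '[{"tx":0.004,"ty":0,"tz":0,"ax":0,"ay":0,"az":0,"jaw":-1},{"tx":0.004,"ty":0,"tz":0,"ax":0,"ay":0,"az":0,"jaw":-1},{"tx":0.004,"ty":0,"tz":0,"ax":0,"ay":0,"az":0,"jaw":-1},{"tx":0.003,"ty":0,"tz":0,"ax":0,"ay":0,"az":0,"jaw":-1},{"tx":0.0015,"ty":0,"tz":0,"ax":0,"ay":0,"az":0,"jaw":-1},{"tx":0.0015,"ty":0,"tz":0,"ax":0,"ay":0,"az":0,"jaw":-1},{"tx":0.0015,"ty":0,"tz":0,"ax":0,"ay":0,"az":0,"jaw":-1},{"tx":0,"ty":0,"tz":0,"ax":0,"ay":0,"az":0,"jaw":-1},{"tx":0,"ty":0,"tz":0,"ax":0,"ay":0,"az":0,"jaw":-1},{"tx":0,"ty":0,"tz":0,"ax":0,"ay":0,"az":0,"jaw":-1}]' 100
python3 -c "
from h import *
plan([.6443,-.0593,.1475],-90,8)"
```

```text
time: 32.75
ee_pos: [0.6447, -0.0616, 0.148]
tcp_rot: [-180.0, 0.0, -90.0]
wrist_force: [-0.7, 0.6, -1.6]
opening: 0.0229
grasp_force: 98.1
t 32.75 pos [ 0.6447 -0.0616  0.148 ] yaw -90.03 rp [-180.    0.] q [ -5.  18.  16.  88.   0. -95.] F [-0.7  0.6 -1.6] open 0.0229 -> 8 rows [-2.8e-04  5.0e-05  6.0e-05] [-0.     0.    -0.004]
```

```bash
python3 -m handwheel '[{"tx":0.001,"ty":0,"tz":0,"ax":0,"ay":0,"az":0,"jaw":-1},{"tx":0.001,"ty":0,"tz":0,"ax":0,"ay":0,"az":0,"jaw":-1},{"tx":0.001,"ty":0,"tz":0,"ax":0,"ay":0,"az":0,"jaw":-1},{"tx":0,"ty":0,"tz":0,"ax":0,"ay":0,"az":0,"jaw":-1},{"tx":0,"ty":0,"tz":0,"ax":0,"ay":0,"az":0,"jaw":-1},{"tx":0,"ty":0,"tz":0,"ax":0,"ay":0,"az":0,"jaw":-1},{"tx":0,"ty":0,"tz":0,"ax":0,"ay":0,"az":0,"jaw":-1},{"tx":0,"ty":0,"tz":0,"ax":0,"ay":0,"az":0,"jaw":-1},{"tx":0,"ty":0,"tz":0,"ax":0,"ay":0,"az":0,"jaw":-1},{"tx":0,"ty":0,"tz":0,"ax":0,"ay":0,"az":0,"jaw":-1}]' 100
python3 -c "
from h import *
plan([.6443,-.0593,.1475],-90,8)"
```

```text
time: 34.0
ee_pos: [0.6447, -0.0645, 0.148]
tcp_rot: [-180.0, 0.0, -90.0]
wrist_force: [-0.5, 5.9, 0.9]
opening: 0.023
grasp_force: 98.2
t 34.0 pos [ 0.6447 -0.0645  0.148 ] yaw -90.03 rp [-1.8e+02  2.0e-02] q [ -6.  18.  16.  88.   0. -96.] F [-0.5  5.9  0.9] open 0.023 -> 8 rows [-6.4e-04  5.0e-05  7.0e-05] [-0.     0.002 -0.004]
```

```bash
python3 -m handwheel '[{"tx":-0.001,"ty":0,"tz":0,"ax":0,"ay":0,"az":0,"jaw":-1},{"tx":0,"ty":0,"tz":0.001,"ax":0,"ay":0,"az":0,"jaw":-1},{"tx":0,"ty":0,"tz":0.001,"ax":0,"ay":0,"az":0,"jaw":-1},{"tx":0,"ty":0,"tz":0.001,"ax":0,"ay":0,"az":0,"jaw":-1},{"tx":0,"ty":0,"tz":0.0005,"ax":0,"ay":0,"az":0,"jaw":-1},{"tx":0,"ty":0,"tz":0.0003,"ax":0,"ay":0,"az":0,"jaw":-1},{"tx":0,"ty":0,"tz":0,"ax":0,"ay":0,"az":0,"jaw":-1},{"tx":0,"ty":0,"tz":0,"ax":0,"ay":0,"az":0,"jaw":-1},{"tx":0,"ty":0,"tz":0,"ax":0,"ay":0,"az":0,"jaw":-1},{"tx":0,"ty":0,"tz":0,"ax":0,"ay":0,"az":0,"jaw":-1}]' 100
python3 -c "
from h import *
plan([.6443,-.0593,.1475],-90,8)"
```

```text
time: 35.25
ee_pos: [0.6447, -0.0637, 0.1448]
tcp_rot: [-180.0, -0.0, -90.0]
wrist_force: [-1.8, 0.9, 4.6]
opening: 0.0225
grasp_force: 99.0
t 35.25 pos [ 0.6447 -0.0637  0.1448] yaw -90.04 rp [-1.7996e+02 -2.0000e-02] q [ -6.  18.  15.  88.  -0. -96.] F [-1.8  0.9  4.6] open 0.0225 -> 8 rows [-5.5e-04  5.0e-05 -3.4e-04] [-0.004 -0.002 -0.005]
```

```bash
python3 -m handwheel '[{"tx":0,"ty":0,"tz":0,"ax":0,"ay":0,"az":0,"jaw":-0.2},{"tx":0,"ty":0,"tz":0,"ax":0,"ay":0,"az":0,"jaw":0.1},{"tx":0,"ty":0,"tz":0,"ax":0,"ay":0,"az":0,"jaw":0.1},{"tx":0,"ty":0,"tz":0,"ax":0,"ay":0,"az":0,"jaw":0.1},{"tx":0,"ty":0,"tz":-0.01,"ax":0,"ay":0,"az":0,"jaw":0.1},{"tx":0,"ty":0,"tz":-0.02,"ax":0,"ay":0,"az":0,"jaw":0.1},{"tx":0,"ty":0,"tz":-0.025,"ax":0,"ay":0,"az":0,"jaw":0.1},{"tx":-0.02,"ty":0.01,"tz":-0.025,"ax":0,"ay":0,"az":0,"jaw":0.1},{"tx":-0.04,"ty":0.03,"tz":0,"ax":0,"ay":0,"az":0,"jaw":0.1},{"tx":-0.04,"ty":0.03,"tz":0,"ax":0,"ay":0,"az":0,"jaw":0.1}]' 100
python3 - <<'E'
from h import *
cam("side");cam("side")
c=wcam(); s=cam("side"); t=cam("top")
for n,x in(("w",c),("s",s),("t",t)): cv2.imwrite(n+"12.png",x["color"][:,:,::-1])
np.savez("w12.npz",K=c["K"],extrinsics=c["extrinsics"])
plan([.6443,-.0593,.1475],-90,8)
# numeric check: handle top & plate in side and wrist view
hx=np.array([.6447,-.0637,.180])
for n,x in(("w",c),("s",s),("t",t)):
    u,v=proj(x,hx); a,b=proj(x,[.6443,-.099,.154]); p,q=proj(x,[.6443,-.102,.138]); print(n,"handle",(round(u),round(v)),"tip",(round(a),round(b)))
    im=x["color"]; hs=cv2.cvtColor(im,cv2.COLOR_RGB2HSV); V=hs[...,2]; m=np.zeros(V.shape,np.uint8)
    u,v=int(u),int(v); r=35; y0=max(v-r,0); x0=max(u-r,0); m[y0:v+r,x0:u+r]=(V[y0:v+r,x0:u+r]<60)
    N,l,st_,ce=cv2.connectedComponentsWithStats(m)
    print([(st_[i].tolist(),ce[i].round(0).tolist()) for i in range(1,N) if st_[i,4]>40])
E
```

```text
time: 36.5
ee_pos: [0.5742, 0.0372, 0.2252]
tcp_rot: [-179.9, 0.0, -90.1]
wrist_force: [-0.1, 0.8, 0.5]
opening: 0.047
grasp_force: 0.0
t 36.75 pos [0.575  0.0364 0.225 ] yaw -90.01 rp [-1.7993e+02 -1.0000e-02] q [  4.   8.  13.  95.  -0. -86.] F [ 0.8 -0.3 -0.1] open 0.0471 -> 8 rows [ 0.01196 -0.00865  0.00969] [-0.009 -0.001 -0.002]
w handle (209, 69) tip (218, 16)
[([191, 51, 53, 40, 1788], [218.0, 71.0])]
s handle (368, 190) tip (372, 207)
[([369, 154, 29, 17, 96], [384.0, 160.0]), ([361, 189, 11, 19, 167], [366.0, 198.0]), ([337, 211, 18, 13, 66], [344.0, 218.0]), ([385, 213, 16, 11, 48], [393.0, 218.0])]
t handle (363, 169) tip (375, 171)
[([363, 152, 35, 51, 538], [384.0, 179.0])]
```

```bash
python3 - <<'E'
from h import *
import itertools
s=cam("side")
for dz in(0,):
    P=np.array([proj(s,[.6447+a*.012,-.0637+b*.011,z]) for a,b,z in itertools.product((-1,1),(-1,1),(.138,.180))])
    print("pred handle box",P.min(0).round(1),P.max(0).round(1))
V=cv2.cvtColor(s["color"],cv2.COLOR_RGB2GRAY)
m=(V<60).astype(np.uint8); m[:185]=0;m[212:]=0;m[:,:355]=0;m[:,378:]=0
ys,xs=np.where(m); print("meas",xs.min(),ys.min(),xs.max(),ys.max())
for r in range(186,214,2): print(r,V[r,345:395:3].tolist())
print([proj(s,[.644,-.099,z]).round(0).tolist() for z in(.130,.138,.143,.154)])
print(telemetry.get_obs()["time"])
E
```

```text
pred handle box [360.2 186.6] [374.1 207.9]
meas 361 189 371 207
186 [161, 155, 156, 155, 157, 168, 199, 195, 194, 196, 191, 195, 183, 84, 196, 160, 117]
188 [159, 159, 155, 158, 152, 152, 160, 106, 89, 196, 192, 195, 185, 86, 195, 196, 146]
190 [157, 157, 158, 159, 153, 136, 58, 55, 48, 157, 194, 194, 166, 87, 187, 199, 145]
192 [162, 156, 157, 156, 160, 126, 38, 53, 33, 78, 194, 195, 145, 99, 185, 198, 120]
194 [162, 160, 158, 158, 158, 119, 20, 20, 20, 82, 197, 190, 139, 117, 188, 185, 119]
196 [163, 162, 162, 157, 156, 106, 18, 22, 21, 92, 195, 191, 140, 145, 191, 180, 115]
198 [162, 161, 160, 154, 158, 100, 21, 20, 19, 107, 195, 192, 141, 157, 191, 167, 111]
200 [159, 160, 158, 156, 160, 95, 22, 20, 19, 140, 190, 194, 181, 127, 190, 140, 109]
202 [159, 161, 157, 153, 157, 90, 23, 23, 19, 151, 192, 193, 189, 131, 184, 119, 112]
204 [162, 161, 161, 154, 155, 85, 22, 19, 22, 171, 197, 194, 189, 160, 131, 114, 123]
206 [161, 160, 160, 154, 155, 102, 20, 27, 94, 138, 201, 195, 190, 183, 131, 115, 114]
208 [165, 161, 160, 157, 152, 157, 84, 93, 192, 195, 160, 197, 193, 184, 128, 119, 114]
210 [164, 160, 131, 87, 193, 201, 130, 127, 159, 148, 128, 196, 191, 162, 111, 121, 117]
212 [142, 86, 43, 46, 150, 201, 142, 113, 139, 127, 112, 199, 190, 68, 84, 111, 118]
[[371.0, 216.0], [371.0, 213.0], [371.0, 211.0], [372.0, 207.0]]
36.8
```

The handle's position in the side view matches the prediction for a flat, fully home keeper to within 1–3 pixels, and the robot is clear of everything.

```bash
python3 -c "
from workcell import workorder
print(workorder.job_done())"
```

```text
the job is handed in; nothing more can be done
None
```

The job is handed in at about 37 s: bush, wheel and washer were each lowered fully onto the axle, and the keeper was slid round the neck to contact, backed off about 1 mm and left flat on the washer. I checked the final keeper position by calculation from the side camera, not by eye, as all ten picture views were used.

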